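# Lock the adjusting screw of a leather strap splitter

## Robot

A 7-joint arm with a two-finger parallel gripper is mounted at the origin on the work surface. World frame = base frame: x ahead of the robot, y to its left, z up, the work surface at z = 0. Lengths are in mm, angles in rad, forces in N, time in s.
With the tool pointing down it reaches from about 400 to 900 mm from the base axis. Payload 5.6 kg.
Tool frame: the origin (TCP) lies on the centre line of the jaws, within the pads' length; the fingertips stand 8 mm ahead of it and the grasp point (between the pads) lies 11 mm behind it; z points along the fingers, y is the line along which they close (so a half turn about z gives the same grasp; the last joint's range is limited). The gripper opens to 92 mm and grips with 3 to 60 N. Pads are 20 mm wide; open, the fingers measure 128 mm over their backs; the gripper's body (75 mm by 189 mm) begins 69 mm behind the grasp point.
Start: joints at [1.099, 0.468, -0.012, 1.603, 0.006, 1.071, -0.056], TCP at [270.218, -591.178, 222.592] pointing down, gripper open.
Joint ranges: [-2.53, 2.53], [-0.31, 2.02], [-1.57, 1.55], [0.28, 2.44], [-1.29, 4.43], [0.15, 1.84], [-2.92, 2.92]. Speed limits (rad/s): [2.57, 2.57, 3.14, 3.14, 3.14, 3.14, 3.14].

## Interface

Orientations are given as a 3x3 rotation matrix whose columns are the frame's x, y, z axes.
In Python, from workcell import arm gives the robot as it stands.
- The arm moves only by the tool arm_command, never from a script. Its argument "increments" is one flat list of numbers, 7 for each row, row after row: the shift along the world's x, y, z normalised to -1 to 1, where 1 is 0.4 m, then the turn, a rotation vector about the world's x, y, z normalised to -1 to 1, where 1 is 180 degrees, then the opening in per cent of the stroke, from 0 (shut) to 100 (fully open). A call has 1 to 5 rows; each row is the pose to reach, as a shift and turn from the pose commanded when the call began, turning the shorter way round; what a row does not reach only later rows make up. A row lasts 1/10 s, in which the tool goes at most 50 mm and 8.59 degrees, less where a joint would pass 70% of its speed; a pose out of reach is approached as far as the arm can. A call with a number of a shift or a turn outside -1 to 1 is refused whole. A call with a gripper value outside its range is refused whole. The fingers move at their own pace and stop on an object; "squeeze" is the grip in N (left out, the last holds). Time passes only in rows, so rows that repeat a pose let the fingers close. It gives the time, the measured TCP pose, the force, the opening and the grip force at its end, in the units of the state.
- arm.get_state(): the state, without advancing time (a new reading comes with each control period).
- arm.grab_frame(name): name is "scene" or "top" or "wrist"; returns a dict with "img" (420x560x3 uint8, red, green, blue), "camera_matrix" (3x3 intrinsics, pixels), "rvec" (rotation vector, rad) and "tvec" (3), from world to camera coordinates, as OpenCV has them. Camera axes: x right, y down, z forward; pixel columns grow to the right and rows downward; lengths in mm; the calibration is good to about 2 mm. A picture is of the moment at which its call begins. There is no depth.
- arm.sign_off(): hands the job in; it is judged then, once.
The state is a dict: "t": time; "joint_positions": joint angles; "qd": joint speeds; "effort": joint torques, N m; "tool_pos": TCP position; "tool_rot": TCP orientation; "ft_force": force on the tool from outside, world axes, zero at the start; "moment": the same for the moment, N m; "opening": finger opening in mm; "finger_force": force on a finger pad.
Only numpy, scipy, OpenCV 4.12 (cv2) and the standard library are available. Lean on these libraries where they do the work, as an engineer would, in place of code of your own. Each camera call takes 0.05 s, during which the arm holds its last target. There are 200 camera calls.

## Task

The left-hand adjusting screw of the strap splitter (brass square head) has been set but its lock nut is still slack: tighten the nut clockwise until it is hard down, and do not let the screw itself turn by more than a twentieth of a turn. Put the blue-ended spanner on the screw's square head with its handle lying beside the other adjusting screw's head, which will stop it, and the red-ended spanner on the nut; when both lie there released, take the red one again by its dipped red end and pull the nut tight. Leave both spanners in place on the machine, and leave the other things on the bench alone.

Things in the scene. Friction and masses are not known exactly. Their poses are not given: they have to be found in the camera images.
- splitter: The green bench strap splitter, fixed; origin on the bench midway under its two adjusting screws, x to its back, y to its left (slack) screw. Level top plate 115 mm above the bench: 85 mm to the front of the screws' line, 45 mm behind it, 38 mm beyond each screw. Screws upright, 140 mm apart, 70 mm either side of the origin.
- locknut (a joint): Slack steel hexagon lock nut, 34 mm across flats, 18 mm high, standing on the plate. Value in rad, its turn relative to its screw: 0 = hard down, a solid stop; starts at -1.05 to -0.65 and grows when turned clockwise seen from above. It takes about 0.9 N m to turn, the bare screw only 0.3 N m, so an unheld screw turns with it.
- adj_screw (a joint): The adjusting screw in that nut, same upright axis, brass square head. Value in rad, clockwise from above positive; its setting is within 0.015 of 0. Turns either way, stays where it is left.
- nut_centre (a point): Centre of the lock nut, 9 mm above the plate; turns with it. Two flats are parallel to its x axis, corners lie on the x axis, top edge bevelled 2 mm. A jaw pointing along x (or 60 degrees from it) fits. At the start a handle pointing along -x lies over the plate's front, towards the robot; from there its clockwise way to hard down is free and ends 20 degrees left of the splitter's front.
- screw_head (a point): Centre of the brass square head, 19 mm across flats, 18 mm high, top edge bevelled 2.5 mm, standing on the nut, 18 mm above nut_centre; turns with the screw; flats parallel to its x and y axes. A spanner with jaw along +x, handle along -x, lies on the tops of both nuts, 0.5 to 4 mm behind the other head; turned clockwise it comes to bear on that head.
- fixed_head (a point): Centre of the dark square head of the other (right-hand) adjusting screw, 140 mm from screw_head: head and nut of the same sizes and heights, already locked, does not turn. Axes as the splitter's.
- nut_spanner_mid (a point): Middle of the handle of the open-ended steel spanner for the nut (red dipped end), half-way up. 199 mm long, 10 mm thick, underside flat; handle 20 mm wide, 9 mm thick; 0.30 kg. x points along the handle to the jaw's mouth, z up. It balances about 15 mm from here towards the jaw. Starts level in the rack; nothing fixes it there.
- nut_spanner_jaw (a point): Centre of its jaw (put it on the nut's axis), 90 mm along +x from nut_spanner_mid, half-way up: 35.7 mm between parallel faces, bottom 23 mm behind this point, tips 15 mm ahead, head 61 mm wide. It can go over the square head from above or in from the side. Lying on the plate this point is 4 mm below nut_centre.
- nut_spanner_end (a point): Centre of its red dipped end (60 mm long, 21 mm wide, 10 mm thick), 64 mm along -x from nut_spanner_mid, 154 mm from the jaw centre. In the rack it lies in a notch; with the jaw on the nut it juts out past the plate's front edge.
- hold_spanner_mid (a point): Middle of the handle of the spanner for the screw head (blue dipped end), half-way up. Same handle, dipped end (21 mm wide), thickness and axes as the red one, 197 mm long, 0.24 kg, balances about 10 mm from here towards the jaw. Starts level in the rack.
- hold_spanner_jaw (a point): Centre of its jaw (put it on the screw's axis), 90 mm along +x from hold_spanner_mid, half-way up: 20.6 mm between parallel faces, bottom 13.5 mm behind this point, tips 13 mm ahead, head 43 mm wide. Lying on the nut's top this point is 4 mm below screw_head.
- rack: Wooden spanner rack fixed to the bench, 150 x 124 mm, left or right of the splitter; origin under the spanners' mid points, x to the jaws. Spanners lie along x in 25 mm notches at y = -37.5 and 37.5 mm (either in either), undersides 30 mm up; notch walls rise to 46 mm. Only the handle from 46 mm behind to 33 mm ahead of the mid point is free to grasp.
- tin: Bystander: round green tin of rivets and snaps, 124 mm across, 34 mm high; origin under its centre.
- jar: Bystander: brown glass jar, 72 mm across, 105 mm high; origin under its centre.
- maul: Bystander: white poly maul lying on the bench, 260 mm long, head 62 mm high; origin under its middle.
There are look-alikes about, which are no part of the job. What is shaped like the part that bears nut_spanner_mid but orange is not meant.

How it is judged:
By the outcome, as a careful person would: the job done as asked, in the order asked, and still so for the second after the job is handed in, with the robot touching nothing.
It also fails if it takes over 64 s, if anything falls off the work surface, if the arm or the gripper's body presses on something with over 40 N, if the wrist force passes 120 N, or if a joint passes its speed limit or range.

## Working session

There is one attempt and no reset: what is moved stays moved. The work goes in short steps, Python scripts to look and compute and a tool call to move; the robot and the scene stay as the last step left them, time stands still between calls to the robot, and variables do not carry over. Pictures are saved under pics/ and viewed, at most 10 in all, crops included, and the job is handed in when it is done.

Besides the shell and the picture viewer there is one more tool, called after "Request:" in YAML: its name, and indented under it one key for each argument. arm_command: Moves the arm, as the interface text tells. Scaled input: -1 to 1 covers 0.4 m each way for a shift and 180 degrees each way for a turn. Its arguments: {"type":"object","properties":{"increments":{"type":"array","items":{"type":"number"}},"squeeze":{"type":"number"}},"required":["increments"]}

```bash
mkdir -p pics; ls
cat > h.py <<'E'
import numpy as np, cv2
from workcell import arm
def grab(n,save=None):
    f=arm.grab_frame(n)
    if save: cv2.imwrite('pics/'+save+'.png',f['img'][:,:,::-1]); np.savez('pics/'+save,**f)
    return f
def load(s): return dict(np.load('pics/'+s+'.npz'))
def ray(f,uv,z):
    R=cv2.Rodrigues(np.array(f['rvec'],float))[0]; t=np.array(f['tvec'],float).ravel()
    K=np.array(f['camera_matrix']); c=-R.T@t
    uv=np.atleast_2d(np.array(uv,float)); d=np.c_[uv,np.ones(len(uv))]@np.linalg.inv(K).T@R
    return c+d*((z-c[2])/d[:,2])[:,None]
def proj(f,P):
    return cv2.projectPoints(np.atleast_2d(np.array(P,float)),np.array(f['rvec'],float),np.array(f['tvec'],float),np.array(f['camera_matrix'],float),None)[0].reshape(-1,2)
E
python3 - <<'E'
from h import *
a=grab('top','top0');b=grab('scene','scene0')
cv2.imwrite('pics/v0.png',cv2.resize(a['img'][:,:,::-1],(800,600),interpolation=cv2.INTER_CUBIC))
for f in(a,b):
    R=cv2.Rodrigues(f['rvec'])[0];print((-R.T@f['tvec'].ravel()).round(),f['camera_matrix'][0])
s=arm.get_state();print(s)
E
```

```text
pics
[ 277.  -58. 1329.] [384.62127684   0.         288.52111594]
[1478. -618. 1453.] [514.7330472    0.         278.71681004]
{'t': 0.1, 'joint_positions': array([ 1.09898238,  0.46828858, -0.01156194,  1.60346766,  0.00600048,
        1.07138261, -0.05629323]), 'qd': array([ 0.00010354, -0.00083231, -0.00098352, -0.00205296, -0.00160487,
       -0.00178726,  0.00066051]), 'effort': array([ 8.63103014e-04, -5.21646774e+01, -1.24984985e-02, -2.44367570e+01,
       -5.67280187e-02,  1.40598000e-02,  1.90733914e-05]), 'tool_pos': array([ 269.98633593, -590.75579056,  221.76234815]), 'tool_rot': array([[ 9.09498693e-01,  4.15706114e-01, -7.44425419e-04],
       [ 4.15706760e-01, -9.09497749e-01,  1.31660158e-03],
       [-1.29733915e-04, -1.50691010e-03, -9.99998856e-01]]), 'ft_force': array([ 0.22116633, -0.30950668,  1.25402939]), 'moment': array([ 0.0689432 ,  0.03223291, -0.00071172]), 'finger_force': 0.0, 'opening': 92.04268126144476}
```

View pics/v0.png

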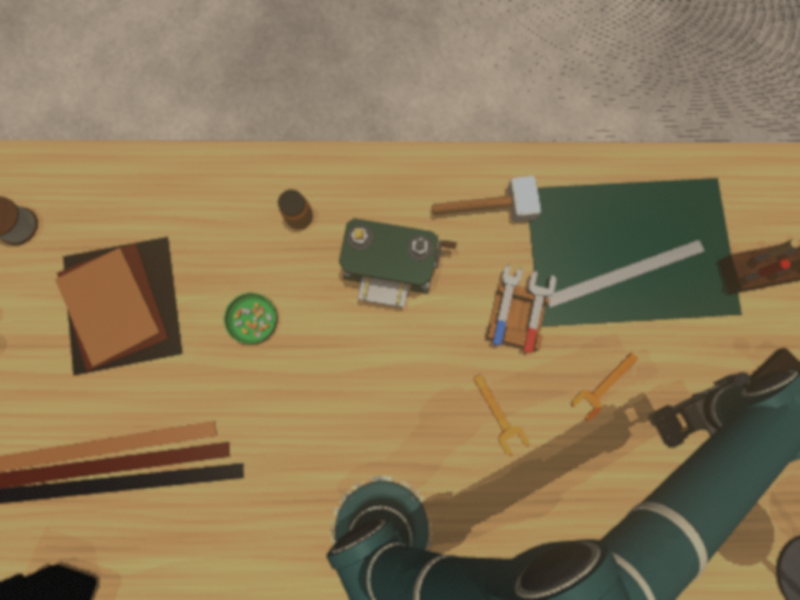

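View pics/scene0.png

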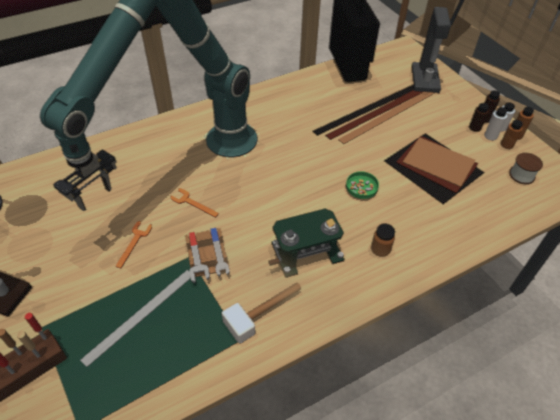

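The top view (800 px) shows the splitter at about (390,255), with the brass head at (359,235) and the dark head at (420,245). The rack is at (517,313): the blue spanner runs from its jaw (511,275) to its end (499,335), the red one from (543,284) to (531,343). The two orange look-alikes are below that. The scene view agrees.

Run:
```python
from h import *
a=load('top0');k=560/800
for n,uv,z in[('brass',(359,235),151),('dark',(420,245),151),('bjaw',(511,275),35),('bend',(499,335),35),('rjaw',(543,284),35),('rend',(531,343),35),('tin',(251,319),34),('jar',(292,200),105),('maulhead',(525,198),62),('maulend',(433,210),30)]:
    print(n,ray(a,np.array(uv)*k,z).round())
w=grab('wrist','w0')
R=cv2.Rodrigues(w['rvec'])[0];c=-R.T@w['tvec'].ravel();s=arm.get_state()
print(s['tool_rot'].T@(c-s['tool_pos']), s['tool_rot'].T@R.T, w['camera_matrix'])
```

```text
brass [[649.  50. 151.]]
dark [[627. -86. 151.]]
bjaw [[ 586. -309.   35.]]
bend [[ 440. -275.   35.]]
rjaw [[ 564. -385.   35.]]
rend [[ 421. -351.   35.]]
tin [[477. 314.  34.]]
jar [[749. 213. 105.]]
maulhead [[ 773. -344.   62.]]
maulend [[ 753. -121.   30.]]
[  67.26638777   -0.7854074  -162.85364064] [[ 5.63917686e-04 -9.70100926e-01 -2.42701204e-01]
 [ 9.99999680e-01  6.84658403e-04 -4.13142761e-04]
 [ 5.66957594e-04 -2.42700893e-01  9.70101002e-01]] [[311.26491452   0.         283.62337777]
 [  0.         311.26491452 206.65033684]
 [  0.           0.           1.        ]]
```

Request:
arm_command:
  increments: [0.53,0.66,-0.1,0,0,-0.209,50,0.53,0.66,-0.1,0,0,-0.209,50,0.53,0.66,-0.1,0,0,-0.209,50,0.53,0.66,-0.1,0,0,-0.209,50,0.53,0.66,-0.1,0,0,-0.209,50]

```text
t: 0.65
tool_pos: [424.7, -398.4, 193.3]
tool_rot: [[0.973, -0.231, -0.0], [-0.231, -0.973, -0.0], [-0.0, 0.0, -1.0]]
ft_force: [0.1, 0.2, 0.4]
opening: 54.0
finger_force: 0.0
```

Request:
arm_command:
  increments: [0.16,0.18,-0.06,0,0,0,50,0.16,0.18,-0.06,0,0,0,50,0.16,0.18,-0.06,0,0,0,50,0.16,0.18,-0.06,0,0,0,50]

```text
t: 1.05
tool_pos: [488.5, -326.4, 169.0]
tool_rot: [[0.975, -0.223, -0.001], [-0.223, -0.975, 0.001], [-0.001, -0.0, -1.0]]
ft_force: [-0.4, -0.3, 0.2]
opening: 45.9
finger_force: 0.0
```

Run:
```python
from h import *
w=grab('wrist','w1');print(arm.get_state()['tool_pos'],arm.get_state()['qd'].max())
```

```text
[ 487.53640254 -328.21015224  169.37140515] 0.02917546418551182
```

View pics/w1.png

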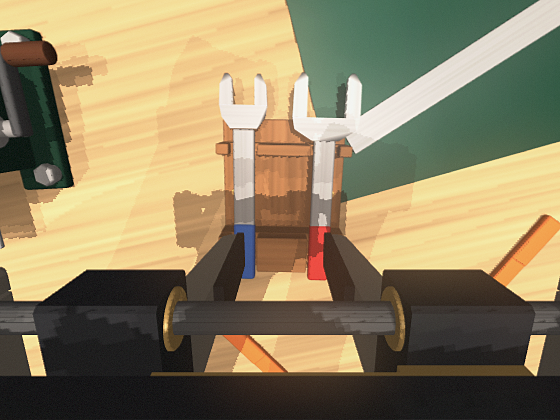

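The wrist view shows the blue handle at columns 232–256, with jaw tips near (227,73) and (262,73). The red handle is at columns 311–333, with tips near (298,75) and (355,77). Both run about vertically. The splitter's right side is at the left edge.

Run:
```python
from h import *
f=load('w1');im=f['img'];hsv=cv2.cvtColor(im,cv2.COLOR_RGB2HSV);S=hsv[:,:,1].astype(int)
for n,c0,c1 in[('blue',220,270),('red',300,345)]:
    L=[];Rr=[]
    for r in range(156,215,4):
        m=np.where(S[r,c0:c1]<70)[0]
        L.append((c0+m.min()-.0,r+.5));Rr.append((c0+m.max()+1,r+.5))
    PL=ray(f,L,39);PR=ray(f,Rr,39)
    print(n,np.median(np.linalg.norm(PL-PR,axis=1)))
    M=((PL+PR)/2)[:,:2];vx,vy,x0,y0=cv2.fitLine(M.astype(np.float32),cv2.DIST_HUBER,0,.01,.01).ravel()
    print(' line',vx,vy,x0,y0,np.degrees(np.arctan2(vy,vx)))
    u=np.array([vx,vy])*np.sign(vx);nn=np.array([-u[1],u[0]])
    # color end rows
    H=hsv[:,:,0].astype(int); cm=(S>150)&((abs(H-113)<12) if n=='blue' else ((H<4)|(H>175)))
    cm[:,:c0-8]=0;cm[:,c1+5:]=0;cm[290:]=0;rows=np.where(cm.sum(1)>8)[0];cc=[np.where(cm[r])[0].mean()+.5 for r in(rows[0],rows[-1])]
    P=ray(f,[(cc[0],rows[0]),(cc[1],rows[-1]+1)],40);print(' dip rows',rows[0],rows[-1],P.round(1),'along',(P[:,:2]-[x0,y0])@u)
    # tips
    P=ray(f,[(227.5,74),(261,74)] if n=='blue' else [(299,73),(355,75)],40);print(' tips',P.round(1),'along',(P[:,:2]-[x0,y0])@u,'mid lat',((P[:,:2]-[x0,y0])@nn))
```

```text
blue 20.20993961646357
 line 0.9689543 -0.24723974 511.08163 -292.95538 -14.314233Traceback (most recent call last):
  File "<stdin>", line 15, in <module>
IndexError: index 0 is out of bounds for axis 0 with size 0
```

Run:
```python
from h import *
f=load('w1');im=f['img'];hsv=cv2.cvtColor(im,cv2.COLOR_RGB2HSV);S=hsv[:,:,1].astype(int)
print(hsv[245,240],hsv[250,316])
B=im.astype(int)
for n,c0,c1 in[('blue',220,270),('red',300,345)]:
    L=[];Rr=[]
    for r in range(156,215,4):
        m=np.where(S[r,c0:c1]<70)[0]
        L.append((c0+m.min()-.0,r+.5));Rr.append((c0+m.max()+1,r+.5))
    PL=ray(f,L,39);PR=ray(f,Rr,39)
    print(n,np.median(np.linalg.norm(PL-PR,axis=1)))
    M=((PL+PR)/2)[:,:2];vx,vy,x0,y0=cv2.fitLine(M.astype(np.float32),cv2.DIST_HUBER,0,.01,.01).ravel()
    print(' line',vx,vy,x0,y0,np.degrees(np.arctan2(vy,vx)))
    u=np.array([vx,vy])*np.sign(vx);nn=np.array([-u[1],u[0]])
    cm=(B[:,:,2]>B[:,:,0]+40) if n=='blue' else (B[:,:,0]>B[:,:,1]+100)&(B[:,:,1]<60)
    cm[:,:c0-8]=0;cm[:,c1+5:]=0;cm[290:]=0;rows=np.where(cm.sum(1)>8)[0];cc=[np.where(cm[r])[0].mean()+.5 for r in(rows[0],rows[-1])]
    P=ray(f,[(cc[0],rows[0]),(cc[1],rows[-1]+1)],40);print(' dip rows',rows[0],rows[-1],P.round(1),'along',(P[:,:2]-[x0,y0])@u)
    P=ray(f,[(227.5,74),(261,74)] if n=='blue' else [(299,73),(355,75)],40);print(' tips',P.round(1),'along',(P[:,:2]-[x0,y0])@u,'lat',((P[:,:2]-[x0,y0])@nn))
    jt=np.mean((P[:,:2]-[x0,y0])@u)-(103 if n=='blue' else 105); e=((P*0)); print(' mid by tips',np.array([x0,y0])+jt*u, 'by dip top(mid-34)',np.array([x0,y0])+u*(((ray(f,[(cc[0],rows[0])],40)[0,:2]-[x0,y0])@u)+34))
```

```text
[ 10 109  49] [  3 182 161]
blue 20.20993961646357
 line 0.9689543 -0.24723974 511.08163 -292.95538 -14.314233
 dip rows 225 277 [[ 472.9 -282.7   40. ]
 [ 416.9 -272.3   40. ]] along [-39.55006913 -96.39867359]
 tips [[ 609.7 -303.5   40. ]
 [ 603.2 -332.    40. ]] along [98.15591056 98.90514245] lat [ 14.18347852 -15.05936846]
 mid by tips [ 506.75091885 -291.85035184] by dip top(mid-34) [ 505.70387104 -291.58318566]
red 31.143129510308317
 line 0.9676121 -0.25244182 496.5242 -371.15958 -14.622053
 dip rows 243 279 [[ 438.9 -347.5   40. ]
 [ 398.7 -341.9   40. ]] along [ -61.74367426 -102.01445413]
 tips [[ 596.6 -364.5   40. ]
 [ 584.1 -411.9   40. ]] along [95.16813356 95.05917724] lat [ 31.69385428 -17.26679022]
 mid by tips [ 486.9580539  -368.66384956] by dip top(mid-34) [ 469.67908586 -364.15591269]
```

Request:
arm_command:
  increments: [0.22,0.96,0.12,0,0,0,50,0.22,0.96,0.12,0,0,0,50,0.22,0.96,0.12,0,0,0,50,0.22,0.96,0.12,0,0,0,50,0.22,0.96,0.12,0,0,0,50]

```text
t: 1.6
tool_pos: [543.3, -86.7, 200.7]
tool_rot: [[0.973, -0.23, 0.001], [-0.23, -0.973, -0.001], [0.001, 0.001, -1.0]]
ft_force: [1.1, 0.0, 0.5]
opening: 46.1
finger_force: 0.0
```

Request:
arm_command:
  increments: [0.08,0.34,0.04,0,0,0,50,0.08,0.34,0.04,0,0,0,50,0.08,0.34,0.04,0,0,0,50,0.08,0.34,0.04,0,0,0,50,0.08,0.34,0.04,0,0,0,50]

```text
t: 2.1
tool_pos: [575.6, 48.7, 216.0]
tool_rot: [[0.974, -0.227, 0.0], [-0.227, -0.974, -0.001], [0.0, 0.001, -1.0]]
ft_force: [-0.0, -1.6, 0.1]
opening: 45.8
finger_force: 0.0
```

Run:
```python
from h import *
w=grab('wrist','w2');s=arm.get_state();print(s['tool_pos'],abs(s['qd']).max())
cv2.imwrite('pics/v2.png',cv2.resize(w['img'][:280,:,::-1],(800,400),interpolation=cv2.INTER_CUBIC))
```

```text
[575.41252142  47.4322513  215.84346742] 0.018070093357361167
```

View pics/v2.png

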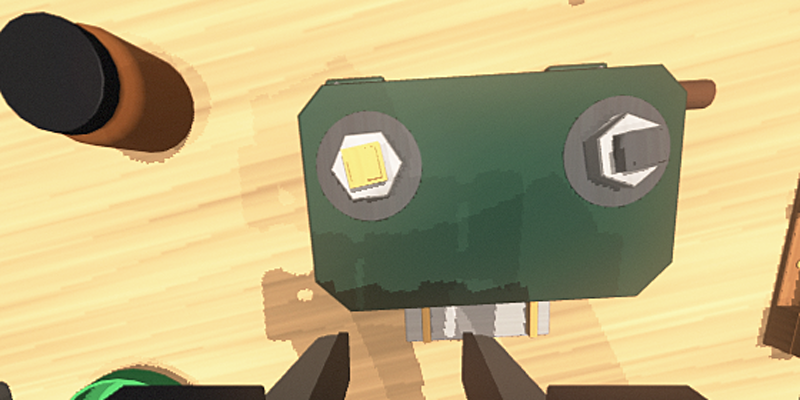

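The view (800 px) shows the brass square head at (365,163) on a white hex nut at (367,167). The dark head's top is at (640,150) on its nut at (627,150), the jar is top-left and the tin bottom-left.

Run:
```python
from h import *
f=load('w2');im=f['img'];B=im.astype(int)
hsv=cv2.cvtColor(im,cv2.COLOR_RGB2HSV)
big=cv2.resize(im,None,fx=4,fy=4,interpolation=cv2.INTER_CUBIC);hb=cv2.cvtColor(big,cv2.COLOR_RGB2HSV)
def blob(m,x0,y0,x1,y1):
    k=np.zeros(m.shape,np.uint8);k[y0*4:y1*4,x0*4:x1*4]=m[y0*4:y1*4,x0*4:x1*4]*255
    c=max(cv2.findContours(k,cv2.RETR_EXTERNAL,cv2.CHAIN_APPROX_NONE)[0],key=cv2.contourArea);return c
for r,c in[(114,255),(114,238),(128,255),(105,250)]: print(im[r,c])
brass=blob((hb[:,:,1]>90)&(hb[:,:,2]>120)&(abs(hb[:,:,0].astype(int)-25)<8),225,85,290,140)
px=lambda p:(np.array(p,float)+.5)/4
# brass: full visible (top + near side); nut+brass: bright
P=ray(f,px(brass[:,0]),151)[:,:2];r=cv2.minAreaRect(P.astype(np.float32));print('brass',r)
nut=blob((hb[:,:,2]>150),225,85,290,140)
ap=cv2.approxPolyDP(nut,10,True);print(px(ap[:,0]).round(1).tolist())
P=ray(f,px(ap[:,0]),133);print(P.round(1)); M=ray(f,px(nut[:,0]),133)[:,:2].astype(np.float32);print(cv2.minEnclosingCircle(M),cv2.minAreaRect(M))
for v in(im[85:145:1,225:290],):cv2.imwrite('pics/crop2.png',cv2.resize(v[:,:,::-1],(780,720),interpolation=cv2.INTER_NEAREST)[:600])
```

```text
[249 237 140]
[250 245 241]
[255 243 142]
[249 234 139]
brass ((654.0015258789062, 51.29055404663086), (19.367767333984375, 19.04082489013672), 89.22966003417969)
[[266.6, 92.1], [240.9, 95.9], [231.9, 118.9], [247.1, 139.6], [270.9, 136.4], [281.1, 115.1]]
[[669.5  40.1 133. ]
 [671.3  59.5 133. ]
 [656.9  70.4 133. ]
 [639.3  63.1 133. ]
 [637.5  44.6 133. ]
 [651.   33.3 133. ]]
((654.4575805664062, 51.54320526123047), 19.038894653320312) ((654.7020874023438, 51.65625762939453), (37.164939880371094, 33.24108123779297), 22.475961685180664)
```

View pics/crop2.png

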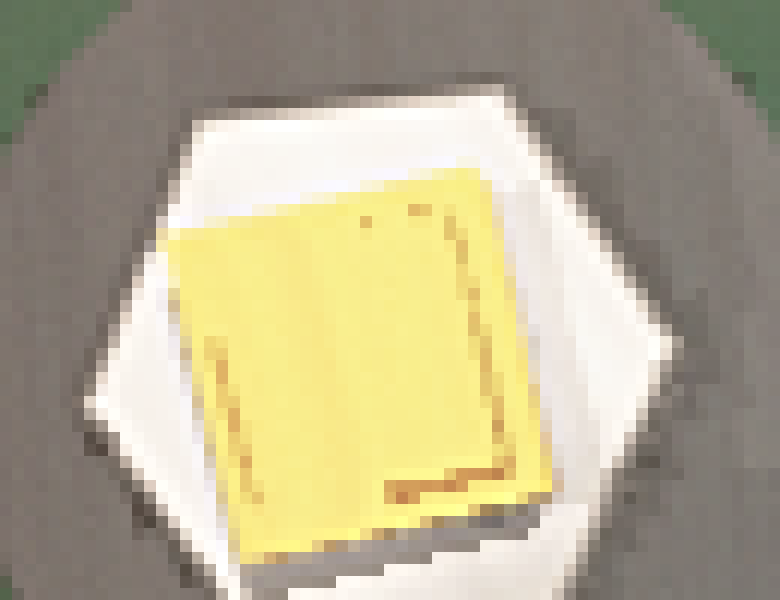

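Request:
arm_command:
  increments: [-0.18,-0.95,-0.2,0,0,-0.007,50,-0.18,-0.95,-0.2,0,0,-0.007,50,-0.18,-0.95,-0.2,0,0,-0.007,50,-0.18,-0.95,-0.2,0,0,-0.007,50,-0.18,-0.95,-0.2,0,0,-0.007,50]

```text
t: 2.65
tool_pos: [527.7, -195.5, 165.0]
tool_rot: [[0.968, -0.252, -0.0], [-0.252, -0.968, -0.001], [0.0, 0.001, -1.0]]
ft_force: [0.7, 0.2, -0.0]
opening: 45.9
finger_force: 0.0
```

Request:
arm_command:
  increments: [-0.063,-0.42,-0.175,0,0,0,50,-0.063,-0.42,-0.175,0,0,0,50,-0.063,-0.42,-0.175,0,0,0,50,-0.063,-0.42,-0.175,0,0,0,50,-0.063,-0.42,-0.175,0,0,0,50]

```text
t: 3.15
tool_pos: [498.4, -366.8, 93.0]
tool_rot: [[0.966, -0.26, -0.005], [-0.26, -0.966, -0.002], [-0.004, 0.004, -1.0]]
ft_force: [0.3, 0.5, 0.5]
opening: 45.7
finger_force: 0.0
```

Run:
```python
from h import *
w=grab('wrist','w3');s=arm.get_state();print(s['tool_pos'],s['tool_rot'][:2,0],abs(s['qd']).max())
cv2.imwrite('pics/v3.png',w['img'][:,:,::-1])
```

```text
[ 500.40710504 -363.39444097   93.97056347] [ 0.96663291 -0.25614816] 0.0567880048818319
```

View pics/v3.png

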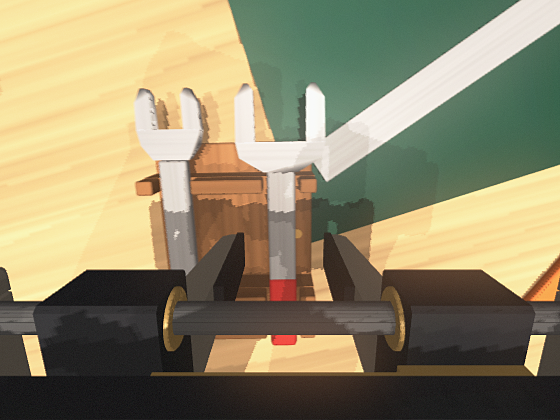

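The view shows the red handle centred between the fingers (columns 268–296), with jaw tips at (243,88) and (315,88). I'll descend and grip.

Request:
arm_command:
  increments: [0.005,-0.001,-0.137,0,0,0,50,0.005,-0.001,-0.137,0,0,0,50,0.005,-0.001,-0.137,0,0,0,50]
  squeeze: 50

```text
t: 3.5
tool_pos: [505.5, -357.9, 39.7]
tool_rot: [[0.969, -0.247, -0.003], [-0.247, -0.969, 0.002], [-0.003, -0.001, -1.0]]
ft_force: [0.8, -0.3, 0.1]
opening: 45.8
finger_force: 0.0
```

Request:
arm_command:
  increments: [0,0,0,0,0,0,10,0,0,0,0,0,0,10,0,0,0,0,0,0,10,0,0,0,0,0,0,10]
  squeeze: 50

```text
t: 3.9
tool_pos: [506.3, -364.8, 42.7]
tool_rot: [[0.968, -0.25, 0.003], [-0.25, -0.968, -0.009], [0.005, 0.008, -1.0]]
ft_force: [-2.9, -10.9, -1.0]
opening: 18.8
finger_force: 50.0
```

Run:
```python
from h import *
w=grab('wrist','w4');s=arm.get_state();print(s)
cv2.imwrite('pics/v4.png',w['img'][:,:,::-1])
```

```text
{'t': 3.95, 'joint_positions': array([ 5.62024126e-01,  6.43308588e-01,  7.92037351e-03,  1.78727184e+00,
        1.36441737e-03,  7.04084626e-01, -1.25586548e+00]), 'qd': array([ 0.00120237,  0.0009888 , -0.00016536,  0.00041558, -0.00108596,
        0.00063445, -0.00099487]), 'effort': array([ -5.5606319 , -54.39305663,  -5.6427902 , -15.7990998 ,
        -2.00489044,   1.14174195,  -0.09019618]), 'tool_pos': array([ 506.25205486, -364.83339266,   42.72224749]), 'tool_rot': array([[ 0.96831474, -0.24971709,  0.00281895],
       [-0.24968593, -0.96828969, -0.00848541],
       [ 0.00484852,  0.0075127 , -0.99996002]]), 'ft_force': array([-1.42885158, -9.63372396,  0.76944496]), 'moment': array([-2.25221126,  0.37823857,  0.08041374]), 'finger_force': 50.00234842300415, 'opening': 18.772744583657456}
```

View pics/v4.png

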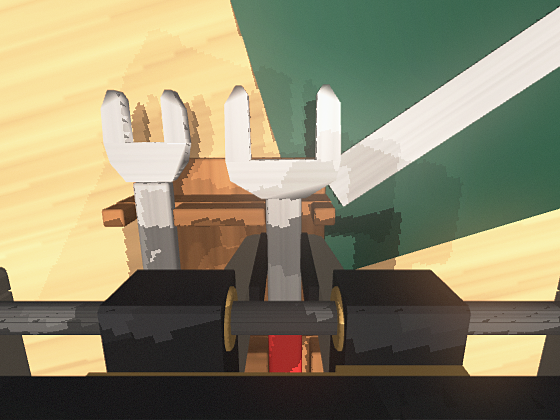

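The grip pulled the arm about 7 mm sideways onto the handle, so I'll open, recentre and grip again.

Request:
arm_command:
  increments: [0,0,0,0,0,0,40,0,0,0,0,0,0,40,0,0,0,0,0,0,40]

```text
t: 4.25
tool_pos: [507.2, -358.1, 41.1]
tool_rot: [[0.969, -0.246, 0.001], [-0.246, -0.969, 0.0], [0.001, -0.001, -1.0]]
ft_force: [-0.1, -0.5, -0.2]
opening: 36.6
finger_force: 0.0
```

Request:
arm_command:
  increments: [-0.0075,-0.0155,-0.005,0,0,0,40,-0.0075,-0.0155,-0.005,0,0,0,40]

```text
t: 4.45
tool_pos: [502.9, -365.7, 38.2]
tool_rot: [[0.969, -0.248, -0.001], [-0.248, -0.969, -0.0], [-0.001, 0.0, -1.0]]
ft_force: [-0.3, 0.3, -0.0]
opening: 36.4
finger_force: 0.0
```

Request:
arm_command:
  increments: [0,0,0,0,0,0,10,0,0,0,0,0,0,10,0,0,0,0,0,0,10,0,0,0,0,0,0,10]

```text
t: 4.85
tool_pos: [503.7, -364.8, 38.3]
tool_rot: [[0.969, -0.247, -0.0], [-0.247, -0.969, 0.0], [-0.0, -0.0, -1.0]]
ft_force: [0.4, -0.0, -1.3]
opening: 19.5
finger_force: 50.0
```

Request:
arm_command:
  increments: [0,0,0.12,0,0,0,10,0,0,0.24,0,0,0,10,0.204,0.97,0.37,0,0,0.204,10,0.204,0.97,0.37,0,0,0.204,10,0.204,0.97,0.37,0,0,0.204,10]

```text
t: 5.35
tool_pos: [533.9, -217.9, 154.2]
tool_rot: [[0.979, 0.204, -0.0], [0.204, -0.979, -0.0], [-0.0, 0.0, -1.0]]
ft_force: [1.5, -0.7, -2.8]
opening: 19.2
finger_force: 50.0
```

Request:
arm_command:
  increments: [0.02,0.06,0.1,0,0,0.06,10,0.128,0.585,0.1,0,0,0.06,10,0.128,0.585,0.1,0,0,0.06,10,0.128,0.585,0.1,0,0,0.06,10,0.128,0.585,0.1,0,0,0.06,10]

```text
t: 5.85
tool_pos: [582.1, 2.1, 193.6]
tool_rot: [[0.926, 0.379, -0.001], [0.379, -0.926, -0.0], [-0.001, -0.0, -1.0]]
ft_force: [1.0, 0.2, -4.1]
opening: 19.4
finger_force: 50.0
```

Request:
arm_command:
  increments: [0,0,0,0,0,0,10,0,0,0,0,0,0,10,0,0,0,0,0,0,10]

```text
t: 6.15
tool_pos: [582.0, -1.2, 193.3]
tool_rot: [[0.926, 0.377, -0.001], [0.377, -0.926, -0.001], [-0.002, 0.001, -1.0]]
ft_force: [0.2, -0.7, -3.3]
opening: 19.3
finger_force: 50.0
```

Run:
```python
from h import *
w=grab('wrist','w5');s=arm.get_state();print(s['tool_pos'],s['tool_rot'][:,0],s['ft_force'],abs(s['qd']).max())
cv2.imwrite('pics/v5.png',cv2.resize(w['img'][60:260,120:440,::-1],(800,500),interpolation=cv2.INTER_CUBIC))
```

```text
[582.07591833  -1.67194527 193.45388159] [ 0.92641598  0.37649898 -0.00139963] [-0.04807592 -0.22696079 -3.3966413 ] 0.00912387868159948
```

View pics/v5.png

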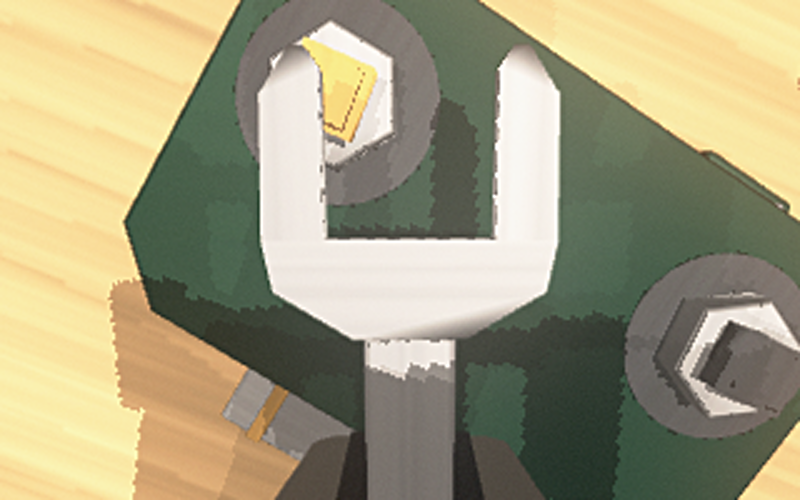

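The crop shows the held jaw with inner faces at columns 327 and 497 and its bottom at row 238. The nut (330,92) with the brass head is up and to the left, under the left prong; the dark head is at lower right.

Run:
```python
from h import *
f=load('w5');s=arm.get_state();z=s['tool_pos'][2]-8.3+10
g=cv2.cvtColor(f['img'],cv2.COLOR_RGB2GRAY).astype(float)
q=lambda x,y:(x/2.5+120,y/2.5+60)
# inner faces, subpixel by max gradient per row
L=[];R=[]
for r in range(108,150,3):
    a=np.diff(g[r,243:258]);L.append((244+np.argmin(a)+0.,r+.5))
    b=np.diff(g[r,311:326]);R.append((312+np.argmax(b)+0.,r+.5))
L=np.array(L);R=np.array(R);print(np.median(L[:,0]),np.median(R[:,0]))
PL=ray(f,L,z);PR=ray(f,R,z);w=PL-PR;print('width',np.median(np.hypot(w[:,0],w[:,1])))
fl=cv2.fitLine(np.float32(((PL+PR)/2)[:,:2]),cv2.DIST_HUBER,0,.01,.01).ravel();print('axis deg',np.degrees(np.arctan2(fl[1],fl[0])),'tool',np.degrees(np.arctan2(*s['tool_rot'][1::-1,0])))
c=np.array([np.argmin(np.diff(g[145:165,x]*-1)) for x in range(262,310,4)])+146;print(c)
B=ray(f,[(284.8,np.median(c))],z)[0];u=fl[:2]*np.sign(fl[0]);m=((PL+PR)/2)[:,:2].mean(0)
J=m+u*((B[:2]-m)@u+23);t=s['tool_pos'][:2];d=J-t;ut=s['tool_rot'][:2,0];nt=-s['tool_rot'][:2,1]
print('jaw',J,'rel tool along,left',d@ut,d@nt)
# nut corners visible in crop at z133 top
C=[(332,18),(392,52),(392,128),(332,166)];P=ray(f,[q(*p) for p in C],133);print(P.round(1)[:,:2],(P[0]+P[3])[:2]/2)
```

```text
250.0 319.0
width 34.66843649800457
axis deg 23.707615 tool 22.117012020203468
[156 156 156 156 156 155 156 156 156 156 155 156]
jaw [652.76436052  28.4094454 ] rel tool along,left 76.81251501371074 1.2536945786737554
[[672.9  58.8]
 [671.1  40.9]
 [652.9  33.6]
 [637.3  45.3]] [655.07333922  52.06008337]
```

Request:
arm_command:
  increments: [0.006,0.059,0,0,0,0,10,0.006,0.059,0,0,0,0,10,0.006,0.059,-0.06,0,0,0,10,0.006,0.059,-0.12,0,0,0,10,0.006,0.059,-0.12,0,0,0,10]

```text
t: 6.7
tool_pos: [582.3, 21.7, 142.8]
tool_rot: [[0.926, 0.377, -0.007], [0.377, -0.926, -0.001], [-0.007, -0.001, -1.0]]
ft_force: [-1.4, -0.2, -3.0]
opening: 19.3
finger_force: 50.0
```

Request:
arm_command:
  increments: [0,0,0,0,0,0,10,0,0,0,0,0,0,10]

```text
t: 6.9
tool_pos: [585.9, 23.3, 147.2]
tool_rot: [[0.926, 0.378, 0.002], [0.378, -0.926, -0.0], [0.002, 0.001, -1.0]]
ft_force: [-0.0, -0.2, -3.9]
opening: 19.1
finger_force: 50.0
```

Run:
```python
from h import *
w=grab('wrist','w6');s=arm.get_state();print(s['tool_pos'],np.degrees(np.arctan2(*s['tool_rot'][1::-1,0])),s['ft_force'],abs(s['qd']).max())
cv2.imwrite('pics/v6.png',cv2.resize(w['img'][20:220,140:430,::-1],(800,552),interpolation=cv2.INTER_CUBIC))
```

```text
[585.89012565  23.59442179 147.31380607] 22.228959926197692 [-0.08406688  0.70469093 -2.68949437] 0.005674397701183038
```

View pics/v6.png

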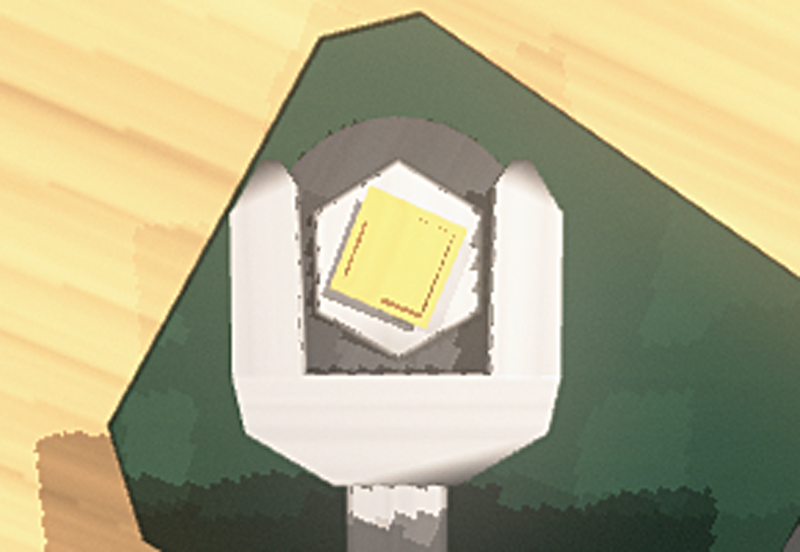

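The crop shows the nut (columns 316–482) centred in the jaw (columns 303–493), its flats parallel to the jaw faces. The jaw's bottom is at row 374.

Run:
```python
from h import *
f=load('w6');s=arm.get_state();t=s['tool_pos'];ut=s['tool_rot'][:2,0];nt=-s['tool_rot'][:2,1];k=800/290
q=lambda x,y:(x/k+140,y/k+20)
def rel(p,z): d=ray(f,[q(*p)],z)[0,:2]-t[:2];return (d@ut).round(1),(d@nt).round(1)
zu=t[2]-8.3
print('nut',[rel(p,132) for p in[(398,162),(400,356),(316,258),(482,258)]])
print('jaw bottom',rel((398,374),zu),rel((398,374),zu+10),'faces',[(rel((x,258),zu),rel((x,258),zu+10)) for x in(303,493)],'tips',rel((275,160),zu+10),rel((525,160),zu+10))
```

```text
nut [(np.float64(93.2), np.float64(0.2)), (np.float64(56.1), np.float64(-0.3)), (np.float64(75.3), np.float64(16.5)), (np.float64(75.3), np.float64(-16.6))]
jaw bottom (np.float64(53.0), np.float64(0.2)) (np.float64(53.8), np.float64(0.2)) faces [((np.float64(75.0), np.float64(18.4)), (np.float64(74.5), np.float64(17.3))), ((np.float64(75.0), np.float64(-18.0)), (np.float64(74.5), np.float64(-16.9)))] tips (np.float64(91.0), np.float64(21.8)) (np.float64(91.0), np.float64(-22.1))
```

Request:
arm_command:
  increments: [-0.0035,-0.0015,0,0,0,0,10,-0.0035,-0.0015,-0.01,0,0,0,10,-0.0035,-0.0015,-0.02,0,0,0,10,-0.0035,-0.0015,-0.03,0,0,0,10,-0.0035,-0.0015,-0.04,0,0,0,10]

```text
t: 7.45
tool_pos: [583.6, 23.0, 129.5]
tool_rot: [[0.926, 0.379, 0.0], [0.379, -0.926, -0.0], [-0.0, 0.0, -1.0]]
ft_force: [0.1, -0.7, -3.0]
opening: 19.0
finger_force: 50.0
```

Request:
arm_command:
  increments: [0,0,-0.004,0,0,0,10,0,0,-0.009,0,0,0,10,0,0,-0.013,0,0,0,10,0,0,-0.016,0,0,0,10,0,0,-0.016,0,0,0,10]

```text
t: 7.95
tool_pos: [583.7, 23.2, 123.6]
tool_rot: [[0.926, 0.379, 0.0], [0.379, -0.926, -0.0], [0.0, 0.0, -1.0]]
ft_force: [0.5, -1.0, -2.2]
opening: 19.1
finger_force: 50.0
```

Request:
arm_command:
  increments: [0,0,0,0,0,0,40,0,0,0,0,0,0,40,0,0,0.02,0,0,0,40,0,0,0.12,0,0,0,40,0,0,0.22,0,0,0,40]

```text
t: 8.45
tool_pos: [582.9, 23.7, 212.4]
tool_rot: [[0.925, 0.379, -0.002], [0.379, -0.925, 0.0], [-0.002, -0.001, -1.0]]
ft_force: [-0.1, -1.2, 0.4]
opening: 36.7
finger_force: 0.0
```

Request:
arm_command:
  increments: [-0.17,-0.8,0,0,0,-0.203,40,-0.17,-0.8,0,0,0,-0.203,40,-0.17,-0.8,0,0,0,-0.203,40,-0.17,-0.8,-0.1,0,0,-0.203,40,-0.17,-0.8,-0.25,0,0,-0.203,40]

```text
t: 8.95
tool_pos: [535.1, -214.6, 175.2]
tool_rot: [[0.968, -0.252, 0.007], [-0.252, -0.968, -0.003], [0.007, 0.001, -1.0]]
ft_force: [1.2, -1.2, 0.2]
opening: 36.6
finger_force: 0.0
```

Now onward over the blue spanner.

Request:
arm_command:
  increments: [-0.042,-0.185,-0.2,0,0,0,45,-0.042,-0.185,-0.2,0,0,0,45,-0.042,-0.185,-0.2,0,0,0,45,-0.042,-0.185,-0.2,0,0,0,45,-0.042,-0.185,-0.2,0,0,0,45]

```text
t: 9.45
tool_pos: [518.5, -284.0, 93.3]
tool_rot: [[0.97, -0.245, 0.002], [-0.245, -0.97, 0.0], [0.002, -0.001, -1.0]]
ft_force: [-0.3, 0.2, 0.5]
opening: 41.6
finger_force: 0.0
```

```bash
cat > m.py <<'E'
from h import *
w=grab('wrist','w7');s=arm.get_state();t=s['tool_pos'];print(t,np.degrees(np.arctan2(*s['tool_rot'][1::-1,0])),abs(s['qd']).max())
ut=s['tool_rot'][:2,0];nt=-s['tool_rot'][:2,1]
g=cv2.cvtColor(w['img'],cv2.COLOR_RGB2GRAY).astype(int);S=cv2.cvtColor(w['img'],cv2.COLOR_RGB2HSV)[:,:,1].astype(int)
for r in range(190,270,8):
    m=np.where(S[r,200:370]<70)[0]+200;print(r,m.min() if len(m) else None,m.max() if len(m) else None,end='; ')
print()
B=w['img'].astype(int);cm=(B[:,:,2]>B[:,:,0]+40);rows=np.where(cm[:,240:330].sum(1)>5)[0];print(rows[:1],rows[-1:])
h=S[:190,200:370]<70;h=np.where(h.sum(1)>12)[0];print('steel rows',h[:1])
n=[(r,np.where(S[r,200:370]<70)[0][[0,-1]]+200) for r in range(max(h[0],80),190,10)];print(n)
E
python3 m.py
```

```text
[ 518.85507864 -283.68011412   93.73459586] -14.125605355014239 0.009303804856038976
190 284 310; 198 284 310; 206 284 310; 214 284 310; 222 284 309; 230 284 309; 238 226 342; 246 219 349; 254 212 356; 262 204 363; 
[279] [344]
steel rows [0]Traceback (most recent call last):
  File "m.py", line 10, in <module>
    n=[(r,np.where(S[r,200:370]<70)[0][[0,-1]]+200) for r in range(max(h[0],80),190,10)];print(n)
          ~~~~~~~~~~~~~~~~~~~~~~~~~~~~^^^^^^^^
IndexError: index 0 is out of bounds for axis 0 with size 0
```

Run:
```python
from h import *
f=load('w7');s=arm.get_state();t=s['tool_pos'];ut=s['tool_rot'][:2,0];nt=-s['tool_rot'][:2,1]
P=ray(f,[(284,194),(310.8,194),(284,226),(310.5,226),(297,279)],39.5)[:,:2]-t[:2]
print(np.c_[P@ut,P@nt]); print(ut,nt)
c=(ray(f,[(297.3,210)],39.5)[0,:2]-t[:2])@nt; d=ut*0+nt*c; print('lateral shift',d, 'mid along',(P[4]@ut)+34)
```

```text
[[ 21.71928161  -0.39746997]
 [ 21.71877819 -19.44560135]
 [ -2.08576879  -0.39710443]
 [ -2.08340617 -19.72037432]
 [-44.34656883 -10.30175876]]
[ 0.96975901 -0.24404741] [0.24404646 0.9697633 ]
lateral shift [-2.4335918  -9.67032262] mid along -10.346568825785248
```

Request:
arm_command:
  increments: [-0.006,-0.024,0,0,0,0,45,-0.006,-0.024,-0.06,0,0,0,45,-0.006,-0.024,-0.12,0,0,0,45,-0.006,-0.024,-0.137,0,0,0,45,-0.006,-0.024,-0.137,0,0,0,45]

```text
t: 10.0
tool_pos: [514.4, -294.4, 37.1]
tool_rot: [[0.969, -0.246, -0.001], [-0.246, -0.969, 0.0], [-0.001, -0.0, -1.0]]
ft_force: [-0.1, 0.3, 0.1]
opening: 41.3
finger_force: 0.0
```

Request:
arm_command:
  increments: [0,0,0,0,0,0,10,0,0,0,0,0,0,10,0,0,0,0,0,0,10,0,0,0,0,0,0,10]
  squeeze: 50

```text
t: 10.4
tool_pos: [515.4, -294.9, 38.4]
tool_rot: [[0.969, -0.247, 0.002], [-0.247, -0.969, -0.001], [0.002, 0.0, -1.0]]
ft_force: [0.1, 1.1, 5.2]
opening: 19.4
finger_force: 50.0
```

Request:
arm_command:
  increments: [0,0,0.12,0,0,0,10,0,0,0.24,0,0,0,10,0.1,0.1,0.36,0,0,0.575,10,0.345,0.6,0.42,0,0,0.575,10,0.345,0.6,0.42,0,0,0.575,10]

```text
t: 10.9
tool_pos: [587.8, -180.1, 183.5]
tool_rot: [[0.979, 0.203, 0.002], [0.203, -0.979, -0.001], [0.002, 0.002, -1.0]]
ft_force: [1.1, 0.9, -2.7]
opening: 19.2
finger_force: 50.0
```

```bash
python3 -c "
from h import *
s=arm.get_state();print(s['tool_pos'],np.degrees(np.arctan2(*s['tool_rot'][1::-1,0])),s['joint_positions'])"
```

```text
[ 587.76348919 -180.13150913  183.4715446 ] 11.73174748364025 [ 0.36493603  0.45715679 -0.1613537   1.72239144  0.08720608  0.96680451
 -1.19558978]
```

Request:
arm_command:
  increments: [0.06,0.08,0.07,0,0,0.43,10,0.12,0.16,0.07,0,0,0.43,10,0.16,0.24,0.07,0,0,0.43,10,0.16,0.35,0.07,0,0,0.43,10,0.16,0.35,0.07,0,0,0.43,10]

```text
t: 11.4
tool_pos: [650.7, -31.1, 209.5]
tool_rot: [[0.567, 0.824, -0.001], [0.824, -0.567, 0.005], [0.004, -0.004, -1.0]]
ft_force: [-1.1, 1.2, -2.1]
opening: 19.2
finger_force: 50.0
```

```bash
python3 -c "
from h import *
s=arm.get_state();print(s['tool_pos'],np.degrees(np.arctan2(*s['tool_rot'][1::-1,0])),s['joint_positions'])"
```

```text
[650.66435066 -31.05628154 209.54841181] 55.43777125915057 [ 0.25420163  0.51562637 -0.35726727  1.59163285  0.19188843  1.07027196
 -0.7560892 ]
```

Request:
arm_command:
  increments: [0,0,0,0,0,0.185,10,0,0,0,0,0,0.185,10,0,0,0,0,0,0.185,10,0,0,0,0,0,0.185,10,0,0,0,0,0,0.185,10]

```text
t: 11.9
tool_pos: [650.5, -40.9, 209.2]
tool_rot: [[0.039, 0.999, -0.001], [0.999, -0.039, 0.0], [0.0, -0.001, -1.0]]
ft_force: [-0.1, -0.0, -2.4]
opening: 18.8
finger_force: 50.0
```

Request:
arm_command:
  increments: [0,0,0,0,0,0,10,0,0,0,0,0,0,10]

```text
t: 12.1
tool_pos: [650.9, -40.6, 209.6]
tool_rot: [[0.041, 0.999, -0.0], [0.999, -0.041, -0.0], [-0.0, -0.0, -1.0]]
ft_force: [-1.1, 0.0, -2.4]
opening: 19.4
finger_force: 50.0
```

Run:
```python
from h import *
f=grab('wrist','w8');s=arm.get_state();t=s['tool_pos'];ut=s['tool_rot'][:2,0];nt=-s['tool_rot'][:2,1]
print(t,np.degrees(np.arctan2(*s['tool_rot'][1::-1,0])),s['joint_positions'],s['ft_force'])
im=f['img'];hsv=cv2.cvtColor(im,cv2.COLOR_RGB2HSV);m=((abs(hsv[:,:,0].astype(int)-26)<5)&(hsv[:,:,1]>80)&(hsv[:,:,2]>200)).astype(np.uint8)
m[:,:150]=0;m[:,420:]=0
pj=proj(f,[654.2,51.5,151])[0];print(pj)
n,l,st,c=cv2.connectedComponentsWithStats(m)
for i in range(1,n):
    if st[i,4]>60 and np.hypot(*(c[i]-pj))<60: print(st[i],c[i])
cv2.imwrite('pics/v8.png',cv2.resize(im[20:240,140:430,::-1],(790,600),interpolation=cv2.INTER_CUBIC))
```

```text
[650.93377916 -40.520319   209.7565146 ] 87.68251725982006 [ 0.34602082  0.53733875 -0.47414934  1.58431717  0.26777818  1.08514966
 -0.23708138] [ 0.30556996 -0.25580022 -2.19896349]
[284.42282381  92.21412523]
[ 310    0   47  205 2839] [335.60760831  69.3349771 ]
[271  77  24  30 368] [282.98097826  87.35054348]
```

View pics/v8.png

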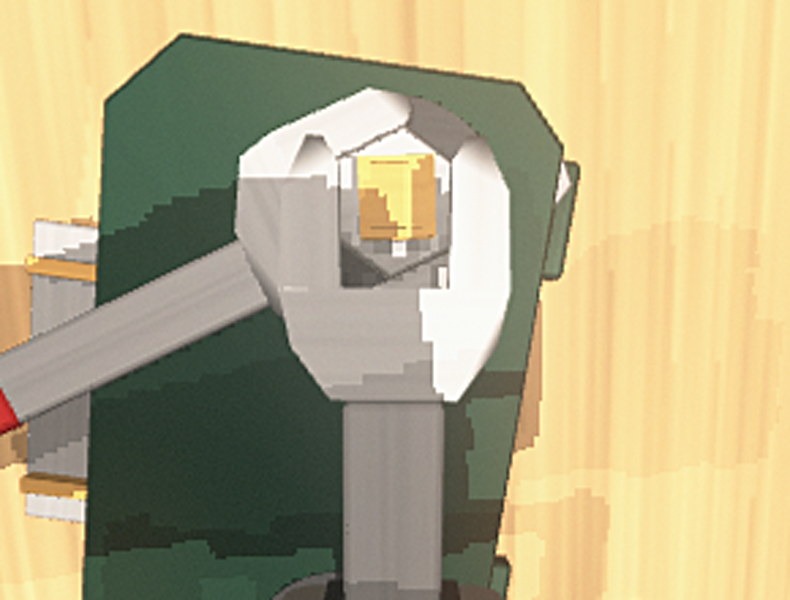

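The crop shows the red spanner lying on the nut, its handle to the lower left. The brass head is at columns 358–434, rows 155–240, just ahead inside the blue jaw (inner faces at columns 341 and 449, bottom at row 288).

Run:
```python
from h import *
f=load('w8');s=arm.get_state();t=s['tool_pos'];ut=s['tool_rot'][:2,0];nt=-s['tool_rot'][:2,1]
im=f['img'];big=cv2.resize(im,None,fx=4,fy=4,interpolation=cv2.INTER_CUBIC);h=cv2.cvtColor(big,cv2.COLOR_RGB2HSV)
m=((abs(h[:,:,0].astype(int)-24)<8)&(h[:,:,1]>80)&(h[:,:,2]>140)).astype(np.uint8);k=np.zeros_like(m);k[72*4:112*4,268*4:304*4]=m[72*4:112*4,268*4:304*4]
c=max(cv2.findContours(k,0,cv2.CHAIN_APPROX_NONE)[0],key=cv2.contourArea);P=ray(f,(c[:,0]+.5)/4,151)[:,:2]
r=cv2.minAreaRect(np.float32(P));print(r);d=np.array(r[0])-t[:2];print('brass rel',d@ut,d@nt)
q=lambda x,y:(x/2.724+140,y/2.727+20)
zu=t[2]-8.3
def rel(p,z): d=ray(f,[q(*p)],z)[0,:2]-t[:2];return (d@ut).round(1),(d@nt).round(1)
for z in(zu,zu+10):print('bottom',rel((395,288),z),'faces',rel((341,260),z),rel((449,260),z),'tips',rel((312,136),z),rel((478,140),z))
print('handle',rel((344,500),zu+9.5),rel((442,500),zu+9.5),rel((344,420),zu+9.5),rel((442,420),zu+9.5))
# dark head estimate: top view recheck
```

```text
((655.1278686523438, 51.104026794433594), (19.791900634765625, 19.033222198486328), 89.58624267578125)
brass rel 91.71899692099551 -0.4856713539759032
bottom (np.float64(69.9), np.float64(0.2)) faces (np.float64(75.1), np.float64(10.7)) (np.float64(75.1), np.float64(-10.2)) tips (np.float64(97.4), np.float64(15.8)) (np.float64(96.7), np.float64(-15.3))
bottom (np.float64(69.8), np.float64(0.3)) faces (np.float64(74.7), np.float64(10.1)) (np.float64(74.7), np.float64(-9.6)) tips (np.float64(95.7), np.float64(15.0)) (np.float64(95.1), np.float64(-14.3))
handle (np.float64(29.6), np.float64(10.2)) (np.float64(29.6), np.float64(-9.0)) (np.float64(45.4), np.float64(10.0)) (np.float64(45.4), np.float64(-8.7))
```

Request:
arm_command:
  increments: [0.0085,0.022,0,0,0,0.0094,10,0.0085,0.022,-0.04,0,0,0.0094,10,0.0085,0.022,-0.08,0,0,0.0094,10,0.0085,0.022,-0.11,0,0,0.0094,10,0.0085,0.022,-0.11,0,0,0.0094,10]

```text
t: 12.65
tool_pos: [652.5, -32.0, 162.4]
tool_rot: [[0.009, 1.0, -0.006], [1.0, -0.009, 0.0], [-0.0, -0.006, -1.0]]
ft_force: [-0.3, -0.0, -2.6]
opening: 19.3
finger_force: 50.0
```

Request:
arm_command:
  increments: [0,0,0,0,0,0,10,0,0,0,0,0,0,10]

```text
t: 12.85
tool_pos: [654.9, -31.7, 166.3]
tool_rot: [[0.009, 1.0, 0.001], [1.0, -0.009, 0.0], [0.0, 0.001, -1.0]]
ft_force: [-0.5, -0.2, -2.0]
opening: 19.3
finger_force: 50.0
```

```bash
cat > m2.py <<'E'
from h import *
f=grab('wrist','w9');s=arm.get_state();t=s['tool_pos'];ut=s['tool_rot'][:2,0];nt=-s['tool_rot'][:2,1]
print(t,np.degrees(np.arctan2(*s['tool_rot'][1::-1,0])),s['ft_force'])
im=f['img'];big=cv2.resize(im,None,fx=4,fy=4,interpolation=cv2.INTER_CUBIC);h=cv2.cvtColor(big,cv2.COLOR_RGB2HSV)
pj=proj(f,[654.9,51.2,151])[0];print('exp px',pj);x0,y0=(pj-22).astype(int);x1,y1=(pj+22).astype(int)
m=((abs(h[:,:,0].astype(int)-24)<8)&(h[:,:,1]>80)&(h[:,:,2]>130)).astype(np.uint8);k=np.zeros_like(m);k[y0*4:y1*4,x0*4:x1*4]=m[y0*4:y1*4,x0*4:x1*4]
c=max(cv2.findContours(k,0,cv2.CHAIN_APPROX_NONE)[0],key=cv2.contourArea);P=ray(f,(c[:,0]+.5)/4,151)[:,:2]
r=cv2.minAreaRect(np.float32(P));d=np.array(r[0])-t[:2];print(r,'brass rel',d@ut,d@nt)
# non-saturated bright profile along jaw: rows & cols
g=cv2.cvtColor(im,cv2.COLOR_RGB2GRAY).astype(int);S=cv2.cvtColor(im,cv2.COLOR_RGB2HSV)[:,:,1]
J=proj(f,[*(t[:2]+83*ut),t[2]-3])[0];B=proj(f,[*(t[:2]+69.5*ut),t[2]-3])[0];print('J px',J,'B px',B)
jr=int(B[1])-6;print('row',jr,g[jr,int(B[0])-24:int(B[0])+25].tolist(),int(B[0])-24)
for cc in(int(B[0])-6,int(B[0]),int(B[0])+6):print('col',cc,int(B[1])-12,g[int(B[1])-12:int(B[1])+12,cc].tolist())
cv2.imwrite('pics/v9.png',cv2.resize(im[10:230,140:430,::-1],(790,600),interpolation=cv2.INTER_CUBIC))
E
python3 m2.py
```

```text
[654.966615   -31.68796212 166.51117972] 89.45895085456404 [-0.60917948 -0.32791326 -2.08902069]
exp px [283.9616807  101.38973689]
((655.1227416992188, 51.57823944091797), (19.278684616088867, 18.938446044921875), 89.0654525756836) brass rel 83.26396334310822 0.6301547891618103
J px [285.69565906  99.02853006] B px [285.63764634 126.62182957]
row 120 [184, 182, 185, 165, 131, 134, 134, 135, 135, 135, 134, 137, 137, 139, 136, 137, 138, 139, 135, 159, 159, 156, 157, 155, 155, 162, 161, 162, 162, 162, 163, 161, 160, 158, 158, 155, 154, 152, 184, 186, 192, 157, 148, 159, 255, 253, 250, 250, 250] 261
col 279 114 [153, 183, 182, 185, 148, 137, 135, 134, 137, 137, 131, 171, 184, 184, 182, 181, 182, 182, 182, 181, 181, 182, 183, 180]
col 285 114 [153, 182, 183, 185, 167, 118, 155, 142, 138, 135, 167, 169, 184, 184, 182, 180, 180, 181, 185, 180, 180, 182, 182, 182]
col 291 114 [154, 181, 186, 183, 169, 159, 163, 143, 137, 135, 163, 166, 184, 184, 181, 180, 180, 180, 182, 183, 182, 185, 184, 182]
```

Request:
arm_command:
  increments: [-0.001,-0.001,-0.01,0,0,0,10,-0.001,-0.001,-0.02,0,0,0,10,-0.001,-0.001,-0.03,0,0,0,10,-0.001,-0.001,-0.04,0,0,0,10,-0.001,-0.001,-0.045,0,0,0,10]

```text
t: 13.4
tool_pos: [653.8, -32.1, 147.2]
tool_rot: [[0.009, 1.0, -0.001], [1.0, -0.009, 0.0], [0.0, -0.001, -1.0]]
ft_force: [-0.0, -0.6, -1.2]
opening: 19.4
finger_force: 50.0
```

Request:
arm_command:
  increments: [0,0,-0.005,0,0,0,10,0,0,-0.01,0,0,0,10,0,0,-0.014,0,0,0,10,0,0,-0.017,0,0,0,10,0,0,-0.017,0,0,0,10]

```text
t: 13.9
tool_pos: [654.1, -32.0, 141.4]
tool_rot: [[0.009, 1.0, 0.0], [1.0, -0.009, -0.0], [-0.0, 0.0, -1.0]]
ft_force: [-1.3, -0.0, 0.7]
opening: 19.7
finger_force: 50.0
```

Request:
arm_command:
  increments: [0,0,0,0,0,0,40,0,0,0,0,0,0,40,0,0,0.02,0,0,0,40,0,0,0.1,0,0,0,40,0,0,0.2,0,0,0,40]

```text
t: 14.4
tool_pos: [653.0, -32.1, 220.8]
tool_rot: [[0.009, 1.0, -0.003], [1.0, -0.009, 0.0], [0.0, -0.003, -1.0]]
ft_force: [0.9, 0.8, 0.5]
opening: 36.5
finger_force: 0.0
```

Run:
```python
from h import *
f=grab('wrist','w10');t=grab('top','top10');s=arm.get_state();print(s['tool_pos'],s['ft_force'])
im=f['img'].astype(int);cm=((im[:,:,0]>im[:,:,1]+90)&(im[:,:,1]<70)).astype(np.uint8)
n,l,st,c=cv2.connectedComponentsWithStats(cm)
for i in range(1,n):
    if st[i,4]>100: print('red',st[i],c[i],ray(f,[c[i]],125))
im=t['img'].astype(int)
for nm,cm,z in(('blue',im[:,:,2]>im[:,:,0]+50,143),('red',(im[:,:,0]>im[:,:,1]+80)&(im[:,:,1]<90),125)):
    n,l,st,c=cv2.connectedComponentsWithStats(cm.astype(np.uint8))
    for i in range(1,n):
        if st[i,4]>15: print('top',nm,st[i],ray(t,[c[i]+.5],z).round(1))
# brass orientation and jaw gap check
h=cv2.cvtColor(cv2.resize(f['img'],None,fx=4,fy=4,interpolation=cv2.INTER_CUBIC),cv2.COLOR_RGB2HSV)
pj=proj(f,[654.9,51.2,151])[0];print(pj);x0,y0=(pj-22).astype(int);x1,y1=(pj+22).astype(int);x0=max(x0,0);y0=max(y0,0)
m=((abs(h[:,:,0].astype(int)-24)<8)&(h[:,:,1]>80)&(h[:,:,2]>130)).astype(np.uint8);k=np.zeros_like(m);k[y0*4:y1*4,x0*4:x1*4]=m[y0*4:y1*4,x0*4:x1*4]
c=max(cv2.findContours(k,0,cv2.CHAIN_APPROX_NONE)[0],key=cv2.contourArea);print(cv2.minAreaRect(np.float32(ray(f,(c[:,0]+.5)/4,151)[:,:2])))
```

```text
[657.57631049 -31.32484548 227.87708526] [-0.24300515  0.60583673  0.47000737]
red [  82  158   68   46 1572] [115.456743   181.25127226] [[510.59972663  -5.23212508 125.        ]]
top red [546 182   7   6  33] [[ 592.  -917.1  125. ]]
top red [265 202   4  11  23] [[517.6  -0.8 125. ]]
[286.8284034  107.34017265]
((655.2854614257812, 51.642578125), (19.7473087310791, 19.250280380249023), 89.0821533203125)
```

Request:
arm_command:
  increments: [-0.36,0.06,0,0,0,-0.376,45,-0.36,0.06,0,0,0,-0.376,45,-0.36,0.06,0,0,0,-0.376,45,-0.36,0.06,0,0,0,-0.376,45,-0.36,0.06,0,0,0,-0.376,45]

```text
t: 15.0
tool_pos: [508.9, -7.9, 221.8]
tool_rot: [[0.692, 0.722, 0.001], [0.722, -0.692, -0.001], [0.0, 0.001, -1.0]]
ft_force: [-0.2, -0.7, -0.3]
opening: 41.7
finger_force: 0.0
```

```bash
cat > st.py <<'E'
from h import *
s=arm.get_state();print(s['t'],s['tool_pos'],np.degrees(np.arctan2(*s['tool_rot'][1::-1,0])),s['ft_force'],s['opening'],s['joint_positions'].round(2))
E
python3 st.py
```

```text
15.0 [508.90428744  -7.92577572 221.75144007] 46.18315147197015 [-0.24920009 -0.67663657 -0.28693542] 41.67270600818197 [ 0.3   0.26 -0.41  1.92  0.13  0.98 -0.93]
```

Request:
arm_command:
  increments: [-0.002,0.002,0,0,0,-0.136,45,-0.002,0.002,0,0,0,-0.136,45,-0.002,0.002,-0.06,0,0,-0.136,45,-0.002,0.002,-0.14,0,0,-0.136,45,-0.002,0.002,-0.14,0,0,-0.136,45]

```text
t: 15.5
tool_pos: [506.6, -7.2, 162.2]
tool_rot: [[0.927, 0.376, -0.007], [0.376, -0.927, 0.0], [-0.006, -0.003, -1.0]]
ft_force: [-0.2, -0.2, 0.1]
opening: 41.4
finger_force: 0.0
```

Run:
```python
from h import *
f=grab('wrist','w11');tp=grab('top','top11');s=arm.get_state();t=s['tool_pos'];ut=s['tool_rot'][:2,0];nt=-s['tool_rot'][:2,1]
print(t,np.degrees(np.arctan2(*s['tool_rot'][1::-1,0])),abs(s['qd']).max())
im=f['img'].astype(int);S=cv2.cvtColor(f['img'],cv2.COLOR_RGB2HSV)[:,:,1].astype(int)
cm=((im[:,:,0]>im[:,:,1]+90)&(im[:,:,1]<70)).astype(np.uint8);n,l,st,c=cv2.connectedComponentsWithStats(cm)
for i in range(1,n):
    if st[i,4]>100:
        d=ray(f,[c[i]+.5],125)[0,:2]-t[:2];print('red',st[i],c[i],d@ut,d@nt)
        for r in range(st[i,1]+3,st[i,1]+st[i,3],6):
            x=np.where(l[r]==i)[0];d=ray(f,[(x[0],r+.5),(x[-1]+1,r+.5)],125)[:,:2]-t[:2];print(r,(d@ut).round(1),(d@nt).round(1))
cm=(im[:,:,2]>im[:,:,0]+40)&(im[:,:,2]>60);n,l,st,c=cv2.connectedComponentsWithStats(cm.astype(np.uint8))
for i in range(1,n):
    if st[i,4]>60: print('blue',st[i],c[i],ray(f,[c[i]+.5],143))
im=tp['img'].astype(int);cm=im[:,:,2]>im[:,:,0]+40;n,l,st,c=cv2.connectedComponentsWithStats(cm.astype(np.uint8))
for i in range(1,n):
    if st[i,4]>12: print('top blue',st[i],ray(tp,[c[i]+.5],143))
```

```text
[509.30680127  -6.97854228 165.43141659] 22.06284394883854 0.024625662886415205
red [ 272  196   26   66 1437] [284.55810717 230.5184412 ] -2.668166337596319 0.6790126203145049
199 [19.2 19.2] [ 6.7 -7.1]
205 [15.1 15.1] [ 8.7 -7.9]
211 [11. 11.] [ 9.4 -7.2]
217 [6.8 6.9] [ 8.8 -7.3]
223 [2.6 2.7] [ 8.8 -8. ]
229 [-1.6 -1.6] [ 8.8 -8.1]
235 [-5.9 -5.9] [ 8.9 -8.1]
241 [-10.2 -10.2] [ 8.9 -7.5]
247 [-14.6 -14.6] [ 8.2 -7.5]
253 [-19. -19.] [ 9.  -7.6]
259 [-23.5 -23.4] [ 9.  -6.9]
blue [ 495   28   65   70 2575] [532.12116505  60.38135922] [[651.4857891  -91.79905652 143.        ]]
top blue [291 162  17   6  94] [[ 650.0889927 -102.6679657  143.       ]]
```

Request:
arm_command:
  increments: [-0.001,0.002,-0.04,0,0,0,45,-0.001,0.002,-0.08,0,0,0,45,-0.001,0.002,-0.107,0,0,0,45,-0.001,0.002,-0.107,0,0,0,45]

```text
t: 16.0
tool_pos: [508.7, -6.5, 122.2]
tool_rot: [[0.927, 0.375, -0.001], [0.375, -0.927, 0.0], [-0.001, -0.0, -1.0]]
ft_force: [0.1, 0.1, -0.2]
opening: 41.6
finger_force: 0.0
```

Request:
arm_command:
  increments: [0,0,0,0,0,0,10,0,0,0,0,0,0,10,0,0,0,0,0,0,10,0,0,0,0,0,0,10]
  squeeze: 40

```text
t: 16.4
tool_pos: [509.5, -6.5, 122.9]
tool_rot: [[0.927, 0.375, 0.002], [0.375, -0.927, -0.0], [0.001, 0.001, -1.0]]
ft_force: [0.7, -0.0, 1.7]
opening: 20.3
finger_force: 40.0
```

```bash
cat >> st.py <<'E'
N=np.array([654.7,51.7]);d=N-s['tool_pos'][:2];r=np.hypot(*d);a=np.arctan2(d[1],d[0]);print('r',r,'ang',np.degrees(a))
# plan: rows for arc, relative to actual pose
for k in range(1,9):
    b=a-np.radians(6*k);p=N-157*np.array([np.cos(b),np.sin(b)])-s['tool_pos'][:2];print(6*k,(p/400).round(4),round(-6*k/180,4))
E
python3 st.py
```

```text
16.4 [509.47120558  -6.5461752  122.92845399] 22.009921587329004 [ 0.66253666 -0.01651166  1.65544041] 20.344772553454483 [ 0.21  0.39 -0.31  2.01  0.17  0.76 -1.4 ]
r 156.4737027546172 ang 21.85398979436883
6 [-0.0145  0.0384] -0.0333
12 [-0.0236  0.0784] -0.0667
18 [-0.0285  0.1192] -0.1
24 [-0.0292  0.1603] -0.1333
30 [-0.0255  0.2012] -0.1667
36 [-0.0175  0.2415] -0.2
42 [-0.0054  0.2808] -0.2333
48 [0.0107 0.3186] -0.2667
```

Request:
arm_command:
  increments: [-0.0065,0.019,0,0,0,-0.0167,10,-0.0135,0.038,0,0,0,-0.0333,10,-0.0185,0.058,0,0,0,-0.05,10,-0.0225,0.078,0,0,0,-0.0667,10,-0.0225,0.078,0,0,0,-0.0667,10]

```text
t: 16.9
tool_pos: [500.1, 25.2, 122.7]
tool_rot: [[0.985, 0.175, 0.001], [0.175, -0.985, -0.0], [0.001, 0.0, -1.0]]
ft_force: [0.7, -0.9, 1.5]
opening: 20.6
finger_force: 40.0
```

```bash
python3 st.py
```

```text
16.9 [500.11133851  25.20767201 122.65902435] 10.06092692433319 [ 0.71377754 -0.87621446  1.46640508] 20.605303337651584 [ 0.12  0.38 -0.28  2.03  0.15  0.75 -1.65]
r 156.8422701405027 ang 9.724487324959595
6 [-0.0052  0.0407] -0.0333
12 [-0.0057  0.0818] -0.0667
18 [-0.0019  0.1227] -0.1
24 [0.0061 0.163 ] -0.1333
30 [0.0183 0.2022] -0.1667
36 [0.0345 0.24  ] -0.2
42 [0.0546 0.2758] -0.2333
48 [0.0783 0.3094] -0.2667
```

```bash
cat > bl.py <<'E'
from h import *
import sys
def cen(f):
    im=f['img'].astype(int);cm=(im[:,:,2]>im[:,:,0]+40).astype(np.uint8);n,l,st,c=cv2.connectedComponentsWithStats(cm)
    return [(st[i,4],c[i].round(2),ray(f,[c[i]+.5],143)[0,:2].round(1)) for i in range(1,n) if st[i,4]>12]
n=sys.argv[1]
print('old',cen(load('top11')));t=grab('top','top'+n);print('new',cen(t))
s=grab('scene','sc'+n);print('scene',cen(s)); print('scene0 n/a')
st=arm.get_state();print(st['moment'],st['ft_force'],st['effort'].round(2))
for nm,f in(('top',t),('scene',s)):
    p=proj(f,[654.9,51.2,151])[0];x,y=p.astype(int);print(nm,p);print(f['img'][y-3:y+4,x-4:x+5].tolist() if 0 else '')
E
python3 bl.py 12
```

```text
old [(np.int32(94), array([298.71, 164.66]), array([ 650.1, -102.7]))]
new [(np.int32(94), array([298.71, 164.66]), array([ 650.1, -102.7]))]
scene [(np.int32(119), array([287.84, 240.55]), array([ 658. , -106.8]))]
scene0 n/a
[ 0.09941066 -0.02555639 -0.08098447] [ 0.18126645 -0.76719049  2.56115696] [ -0.21 -38.96  -2.24 -17.96   0.15  -0.08   0.05]
top [251.09302881 162.79459605]

scene [330.3134158  220.43122627]
```

Request:
arm_command:
  increments: [-0.003,0.02,0,0,0,-0.0167,10,-0.005,0.041,0,0,0,-0.0333,10,-0.0058,0.061,0,0,0,-0.05,10,-0.0057,0.082,0,0,0,-0.0667,10]

```text
t: 17.4
tool_pos: [498.2, 55.6, 122.5]
tool_rot: [[0.999, -0.036, 0.001], [-0.036, -0.999, -0.002], [0.001, 0.002, -1.0]]
ft_force: [0.7, -5.1, 1.9]
opening: 20.2
finger_force: 40.1
```

```bash
python3 st.py; python3 bl.py 13
```

```text
17.4 [498.21315259  55.59909481 122.52427179] -2.0682948736263542 [ 0.67603764 -5.07171536  1.88032051] 20.20142387528788 [ 0.02  0.37 -0.24  2.03  0.13  0.75 -1.91]
r 156.53541564689476 ang -1.4273114055471636
6 [0.002 0.041] -0.0333
12 [0.0094 0.0814] -0.0667
18 [0.0211 0.1208] -0.1
24 [0.0367 0.1588] -0.1333
30 [0.0563 0.1949] -0.1667
36 [0.0795 0.2288] -0.2
42 [0.1062 0.2601] -0.2333
48 [0.1359 0.2884] -0.2667
old [(np.int32(94), array([298.71, 164.66]), array([ 650.1, -102.7]))]
new [(np.int32(92), array([299.1, 165.1]), array([ 648.6, -103.9]))]
scene [(np.int32(117), array([287.74, 240.12]), array([ 656.4, -106.2]))]
scene0 n/a
[-0.66783121 -0.42618621  0.04876911] [ 1.84664996 -3.3472065   2.33143316] [ -1.92 -39.18  -3.68 -17.59  -0.74   0.15  -0.47]
top [251.09302881 162.79459605]

scene [330.3134158  220.43122627]
```

Request:
arm_command:
  increments: [0,0.0205,0,0,0,-0.0167,10,0.003,0.041,0,0,0,-0.0333,10,0.006,0.061,0,0,0,-0.05,10,0.0105,0.0814,0,0,0,-0.0667,10]

```text
t: 17.9
tool_pos: [502.3, 88.0, 122.5]
tool_rot: [[0.97, -0.243, 0.0], [-0.243, -0.97, -0.002], [0.001, 0.002, -1.0]]
ft_force: [1.1, -6.2, 4.0]
opening: 20.3
finger_force: 40.1
```

```bash
python3 st.py; python3 bl.py 14
```

```text
17.9 [502.2877613   87.95037754 122.45175764] -14.043212362887946 [ 1.10241745 -6.23179333  4.03112766] 20.28072509478781 [-0.07  0.38 -0.2   2.01  0.11  0.75 -2.16]
r 156.66390898292295 ang -13.378888958142838
6 [0.0108 0.0396] -0.0333
12 [0.0264 0.0776] -0.0667
18 [0.0459 0.1137] -0.1
24 [0.0691 0.1477] -0.1333
30 [0.0958 0.179 ] -0.1667
36 [0.1255 0.2073] -0.2
42 [0.158  0.2324] -0.2333
48 [0.193  0.2539] -0.2667
old [(np.int32(94), array([298.71, 164.66]), array([ 650.1, -102.7]))]
new [(np.int32(92), array([298.93, 165.14]), array([ 648.5, -103.4]))]
scene [(np.int32(116), array([287.71, 240.1 ]), array([ 656.3, -106.3]))]
scene0 n/a
[-0.76021668 -0.46545724  0.12038759] [ 2.93113789 -2.54369037  3.73525936] [ -2.22 -39.66  -3.69 -17.52  -0.9    0.22  -0.49]
top [251.09302881 162.79459605]

scene [330.3134158  220.43122627]
```

Request:
arm_command:
  increments: [0.0045,0.02,0,0,0,-0.0167,10,0.0112,0.0396,0,0,0,-0.0333,10,0.019,0.059,0,0,0,-0.05,10,0.027,0.0776,0,0,0,-0.0667,10]

```text
t: 18.4
tool_pos: [513.0, 118.8, 122.4]
tool_rot: [[0.899, -0.439, -0.0], [-0.439, -0.899, -0.003], [0.001, 0.002, -1.0]]
ft_force: [1.4, -6.2, 3.7]
opening: 20.5
finger_force: 40.1
```

```bash
python3 st.py
```

```text
18.4 [512.99613492 118.80115404 122.42597385] -26.02202887560038 [ 1.36204548 -6.21482422  3.71617404] 20.483530571236066 [-0.16  0.4  -0.16  1.98  0.09  0.77 -2.4 ]
r 156.7882337757311 ang -25.338999655308793
6 [0.019  0.0364] -0.0333
12 [0.0422 0.0703] -0.0667
18 [0.0688 0.1016] -0.1
24 [0.0985 0.13  ] -0.1333
30 [0.131  0.1551] -0.1667
36 [0.166  0.1767] -0.2
42 [0.203  0.1944] -0.2333
48 [0.2417 0.2083] -0.2667
```

Request:
arm_command:
  increments: [0.006,0.0123,0,0,0,-0.0111,10,0.0123,0.0245,0,0,0,-0.0222,10,0.019,0.0364,0,0,0,-0.0333,10,0.0265,0.048,0,0,0,-0.0444,10]

```text
t: 18.8
tool_pos: [523.5, 137.7, 122.3]
tool_rot: [[0.829, -0.559, -0.0], [-0.559, -0.829, -0.003], [0.001, 0.003, -1.0]]
ft_force: [0.8, -8.0, 3.7]
opening: 20.5
finger_force: 40.2
```

```bash
python3 st.py;python3 bl.py 15
```

```text
18.8 [523.46676611 137.66870065 122.30508525] -33.96932739792977 [ 0.78778712 -7.95777175  3.6602248 ] 20.513844063392828 [-0.22  0.42 -0.13  1.94  0.08  0.78 -2.55]
r 156.88460462648712 ang -33.22813875096017
6 [0.024  0.0333] -0.0333
12 [0.0517 0.0637] -0.0667
18 [0.0823 0.0911] -0.1
24 [0.1156 0.1151] -0.1333
30 [0.1513 0.1355] -0.1667
36 [0.1889 0.1521] -0.2
42 [0.228  0.1646] -0.2333
48 [0.2682 0.173 ] -0.2667
old [(np.int32(94), array([298.71, 164.66]), array([ 650.1, -102.7]))]
new [(np.int32(92), array([299.03, 165.15]), array([ 648.4, -103.7]))]
scene [(np.int32(116), array([287.71, 240.1 ]), array([ 656.3, -106.3]))]
scene0 n/a
[-1.14003321 -0.55282046  0.30302732] [ 2.2796364  -5.25722269  3.00429847] [-2.750e+00 -4.253e+01 -3.890e+00 -1.843e+01 -1.400e+00 -1.000e-02
 -4.900e-01]
top [251.09302881 162.79459605]

scene [330.3134158  220.43122627]
```

Request:
arm_command:
  increments: [0.0075,0.0115,0,0,0,-0.0111,10,0.0153,0.0225,0,0,0,-0.0222,10,0.0235,0.0335,0,0,0,-0.0333,10,0.0325,0.0438,0,0,0,-0.0444,10]

```text
t: 19.3
tool_pos: [536.4, 155.1, 122.1]
tool_rot: [[0.744, -0.669, -0.001], [-0.669, -0.744, -0.003], [0.001, 0.003, -1.0]]
ft_force: [-0.1, -7.2, 4.3]
opening: 20.5
finger_force: 40.2
```

```bash
python3 st.py;python3 bl.py 16
```

```text
19.3 [536.37718385 155.06370356 122.14322228] -41.9533299762536 [-0.0893186  -7.16072356  4.29513715] 20.479856364053507 [-0.27  0.45 -0.1   1.91  0.06  0.79 -2.7 ]
r 157.1125203001685 ang -41.13960888949328
6 [0.0288 0.0293] -0.0333
12 [0.0604 0.0556] -0.0667
18 [0.0945 0.0785] -0.1
24 [0.1308 0.0977] -0.1333
30 [0.1689 0.113 ] -0.1667
36 [0.2084 0.1242] -0.2
42 [0.2489 0.1313] -0.2333
48 [0.2899 0.134 ] -0.2667
old [(np.int32(94), array([298.71, 164.66]), array([ 650.1, -102.7]))]
new [(np.int32(92), array([299.03, 165.15]), array([ 648.4, -103.7]))]
scene [(np.int32(116), array([287.71, 240.1 ]), array([ 656.3, -106.3]))]
scene0 n/a
[-1.19499448 -0.48779952  0.44524946] [ 2.08231014 -5.87058085  2.57826638] [-2.850e+00 -4.441e+01 -3.760e+00 -1.897e+01 -1.530e+00 -4.000e-02
 -5.500e-01]
top [251.09302881 162.79459605]

scene [330.3134158  220.43122627]
```

Request:
arm_command:
  increments: [0.009,0.0103,0,0,0,-0.0111,10,0.0185,0.02,0,0,0,-0.0222,10,0.0185,0.02,0,0,0,-0.0222,10]

```text
t: 19.7
tool_pos: [544.3, 163.7, 122.1]
tool_rot: [[0.696, -0.718, 0.0], [-0.718, -0.696, -0.002], [0.002, 0.001, -1.0]]
ft_force: [1.8, -5.6, 2.9]
opening: 20.6
finger_force: 40.1
```

```bash
python3 st.py;python3 bl.py 17
```

```text
19.7 [544.34481651 163.66834266 122.12806766] -45.89164698285 [ 1.8075639  -5.64627708  2.9145177 ] 20.642815461756133 [-0.29  0.46 -0.08  1.88  0.05  0.8  -2.77]
r 157.21061121973855 ang -45.41572563988355
6 [0.0311 0.0269] -0.0333
12 [0.0645 0.0508] -0.0667
18 [0.1002 0.0711] -0.1
24 [0.1379 0.0875] -0.1333
30 [0.1771 0.0999] -0.1667
36 [0.2173 0.1082] -0.2
42 [0.2582 0.1122] -0.2333
48 [0.2993 0.1119] -0.2667
old [(np.int32(94), array([298.71, 164.66]), array([ 650.1, -102.7]))]
new [(np.int32(91), array([299.02, 165.12]), array([ 648.5, -103.7]))]
scene [(np.int32(116), array([287.71, 240.1 ]), array([ 656.3, -106.3]))]
scene0 n/a
[-1.14197845 -0.54926513  0.37440113] [ 2.06786389 -5.28278098  1.75822448] [-2.700e+00 -4.578e+01 -3.600e+00 -1.912e+01 -1.540e+00  1.000e-02
 -3.800e-01]
top [251.09302881 162.79459605]

scene [330.3134158  220.43122627]
```

Request:
arm_command:
  increments: [0.0085,0.008,0,0,0,-0.009,10,0.0175,0.0155,0,0,0,-0.018,10,0.0175,0.0155,0,0,0,-0.018,10]

```text
t: 20.1
tool_pos: [550.8, 169.7, 121.9]
tool_rot: [[0.654, -0.756, -0.001], [-0.756, -0.654, -0.003], [0.001, 0.002, -1.0]]
ft_force: [0.6, -5.1, 3.5]
opening: 20.5
finger_force: 40.1
```

```bash
python3 st.py|head -2;python3 bl.py 18
```

```text
20.1 [550.82813788 169.71828356 121.93591309] -49.13038265370268 [ 0.61477603 -5.05527054  3.54350367] 20.538135724541434 [-0.31  0.47 -0.06  1.86  0.04  0.81 -2.82]
r 157.2185707701013 ang -48.647907629776775
old [(np.int32(94), array([298.71, 164.66]), array([ 650.1, -102.7]))]
new [(np.int32(92), array([298.93, 165.14]), array([ 648.5, -103.4]))]
scene [(np.int32(117), array([287.74, 240.12]), array([ 656.4, -106.2]))]
scene0 n/a
[-1.18009378 -0.33826357  0.36630799] [ 0.60836436 -5.18253885  2.56809683] [ -2.58 -46.59  -3.28 -19.81  -1.48  -0.29  -0.38]
top [251.09302881 162.79459605]

scene [330.3134158  220.43122627]
```

No stop yet and the angle is larger than expected, so I'll release and measure the screw and nut directly.

Request:
arm_command:
  increments: [0,0,0,0,0,0,45,0,0,0,0,0,0,45,0,0,0.05,0,0,0,45,0,0,0.15,0,0,0,45,0.06,-0.07,0.22,0,0,0,45]

```text
t: 20.7
tool_pos: [572.2, 150.0, 211.9]
tool_rot: [[0.661, -0.751, -0.002], [-0.751, -0.661, 0.004], [-0.004, -0.002, -1.0]]
ft_force: [1.9, 0.7, 0.0]
opening: 41.1
finger_force: 0.0
```

Request:
arm_command:
  increments: [0.05,-0.055,0.02,0,0,0,45,0.05,-0.055,0.02,0,0,0,45,0.05,-0.055,0.02,0,0,0,45]

```text
t: 21.0
tool_pos: [594.1, 122.4, 217.8]
tool_rot: [[0.653, -0.757, -0.001], [-0.757, -0.653, 0.001], [-0.002, 0.0, -1.0]]
ft_force: [-0.1, 0.0, -0.1]
opening: 41.5
finger_force: 0.0
```

```bash
cat > ck.py <<'E'
from h import *
import sys
f=grab('wrist','w'+sys.argv[1]);s=arm.get_state();print(s['t'],s['tool_pos'],np.degrees(np.arctan2(*s['tool_rot'][1::-1,0])))
im=f['img'];big=cv2.resize(im,None,fx=4,fy=4,interpolation=cv2.INTER_CUBIC);h=cv2.cvtColor(big,cv2.COLOR_RGB2HSV)
pj=proj(f,[654.9,51.2,151])[0];print('px',pj)
x0,y0=np.maximum((pj-18).astype(int),0);x1,y1=(pj+18).astype(int)
m=((abs(h[:,:,0].astype(int)-24)<8)&(h[:,:,1]>80)&(h[:,:,2]>120)).astype(np.uint8);k=np.zeros_like(m);k[y0*4:y1*4,x0*4:x1*4]=m[y0*4:y1*4,x0*4:x1*4]
c=max(cv2.findContours(k,0,cv2.CHAIN_APPROX_NONE)[0],key=cv2.contourArea);P=np.float32(ray(f,(c[:,0]+.5)/4,151)[:,:2]);print('brass',cv2.minAreaRect(P))
b=im.astype(int)
for nm,cm,z in(('red',(b[:,:,0]>b[:,:,1]+90)&(b[:,:,1]<75),125),('blue',(b[:,:,2]>b[:,:,0]+40)&(b[:,:,2]>60),143)):
    n,l,st,cc=cv2.connectedComponentsWithStats(cm.astype(np.uint8))
    for i in range(1,n):
        if st[i,4]>150:
            yx=np.argwhere(l==i)[:,::-1]+.5;p=np.float32(ray(f,yx,z)[:,:2]);q=p.mean(0);d=np.array([654.9,51.3])-q
            print(nm,st[i],q,'dist',np.hypot(*d),'ang to screw',np.degrees(np.arctan2(d[1],d[0])),cv2.minAreaRect(p)[1:])
E
python3 ck.py 20
```

```text
21.05 [593.43706776 123.2973593  217.39433307] -49.144026636718884
px [283.74552693  89.03023944]
brass ((653.8666381835938, 52.86530685424805), (19.312992095947266, 19.945327758789062), 77.48487091064453)
red [ 279  247   25   54 1175] [549.5613  162.45357] dist 153.13837418633355 ang to screw -46.53855871469767 ((19.55625343322754, 52.735069274902344), 43.70425033569336)
```

The brass head reads about 12° clockwise, which is within the 18° limit. I want a better view of the screw, the blue spanner and the dark head together.

Request:
arm_command:
  increments: [-0.03,-0.26,0.02,0,0,0.2,45,-0.03,-0.26,0.02,0,0,0.2,45,-0.03,-0.26,0.02,0,0,0.2,45,-0.03,-0.26,0.02,0,0,0.2,45,-0.03,-0.26,0.02,0,0,0.2,45]

```text
t: 21.55
tool_pos: [581.4, 19.4, 225.4]
tool_rot: [[0.975, -0.223, -0.002], [-0.223, -0.975, 0.001], [-0.002, -0.001, -1.0]]
ft_force: [-0.4, -0.2, -0.7]
opening: 41.4
finger_force: 0.0
```

Request:
arm_command:
  increments: [0,0,0,0,0,0,45,0,0,0,0,0,0,45]

```text
t: 21.75
tool_pos: [581.8, 19.4, 225.6]
tool_rot: [[0.974, -0.228, -0.001], [-0.228, -0.974, 0.001], [-0.001, -0.0, -1.0]]
ft_force: [0.3, -0.5, 0.5]
opening: 41.3
finger_force: 0.0
```

```bash
python3 ck.py 21
python3 - <<'E'
from h import *
for nm in('w20','w21'):
    f=load(nm);im=f['img'];big=cv2.resize(im,None,fx=8,fy=8,interpolation=cv2.INTER_CUBIC);h=cv2.cvtColor(big,cv2.COLOR_RGB2HSV)
    pj=proj(f,[654.9,51.2,151])[0];x0,y0=np.maximum((pj-18).astype(int),0);x1,y1=(pj+18).astype(int)
    m=((abs(h[:,:,0].astype(int)-24)<9)&(h[:,:,1]>80)&(h[:,:,2]>60)).astype(np.uint8);k=np.zeros_like(m);k[y0*8:y1*8,x0*8:x1*8]=m[y0*8:y1*8,x0*8:x1*8]
    c=max(cv2.findContours(k,0,cv2.CHAIN_APPROX_NONE)[0],key=cv2.contourArea);ap=cv2.approxPolyDP(c,14,True)[:,0]
    A=ray(f,(ap+.5)/8,151)[:,:2];print(nm,A.round(1).tolist());e=np.roll(A,-1,0)-A;print([(round(float(np.hypot(*v)),1),round(float(np.degrees(np.arctan2(v[1],v[0]))%90),1)) for v in e])
    # colour samples as character map around head
    S=cv2.cvtColor(im,cv2.COLOR_RGB2HSV);
    for y in range(int(pj[1])-17,int(pj[1])+22):
        print(''.join('B' if abs(int(S[y,x,0])-24)<9 and S[y,x,1]>80 else ('#' if S[y,x,2]>220 else '+' if S[y,x,2]>150 else '.' ) for x in range(max(int(pj[0])-24,0),int(pj[0])+25)))
E
```

```text
21.8 [582.03083762  19.16666493 225.76251642] -13.181122591800111
px [219.86416214 132.78719244]
brass ((654.0941772460938, 50.57829284667969), (21.49327278137207, 19.32404136657715), 77.96800231933594)
red [132 247  32  23 257] [561.2788  151.68317] dist 137.26509970737885 ang to screw -46.99622246279466 ((20.0985107421875, 26.308731079101562), 43.6009407043457)
blue [ 383   69   81   43 2230] [ 650.07355 -103.13532] dist 154.51072293728285 ang to screw 88.20996011022638 ((58.06867599487305, 20.198360443115234), 88.01274871826172)
w20 [[661.3, 41.4], [664.7, 59.6], [650.7, 63.3], [645.0, 58.4], [643.2, 46.4]]
[(18.4, 79.5), (14.5, 75.3), (7.5, 40.8), (12.1, 81.1), (18.8, 74.7)]
..####################+.+BBB##++#################
.####################++BBBBB###++################
+####################+BBBBBBB###++###############
#####################BBBBBBBBB###++##############
####################BBBBBBBBBB####++#############
###################BBBBBBBBBBBB####++############
##################BBBBBBBBBBBBBB####++###########
#################BBBBBBBBBBBBBBB#####++##########
############
[... 2964 characters left out ...]

+........###BBBBBBBBBBBBBBBBBBBBBBBBBBB+B########
..........###BBBBBBBBBBBBBBBBBBBBBBBBBB#B########
#+........+##BBBBBBBBBBBBBBBBBBBBBBBBBB+B#####+##
#..........+#BBBBBBBBBBBBBBBBB+BBBBBBBB+B#++#####
+...........BBBBBBBBBBBBBBB+BBBBBBBBBBBB+########
+...........+BBBBBBBBBBBBBBBBBBBBBBBBBB##########
++...........BBBBBBBBBBBBBBBBBBBB################
#+++..........+++++...+++##+.####################
###.............+..##############################
####+++.........+################################
######...........+###############################
#######+++.......++##############################
#########........+++#############################
############+....++++############################
```

Request:
arm_command:
  increments: [-0.088,0.366,-0.05,0,0,0.814,45,-0.088,0.366,-0.05,0,0,0.814,45,-0.088,0.366,-0.05,0,0,0.814,45,-0.088,0.366,-0.05,0,0,0.814,45,-0.088,0.366,-0.05,0,0,0.814,45]

```text
t: 22.3
tool_pos: [546.0, 167.7, 205.8]
tool_rot: [[0.863, 0.506, -0.001], [0.506, -0.863, 0.0], [-0.001, -0.001, -1.0]]
ft_force: [0.4, -1.1, 0.3]
opening: 41.1
finger_force: 0.0
```

Request:
arm_command:
  increments: [0,0,0,0,0,0.5,45,0,0,0,0,0,0.5,45,0,0,0,0,0,0.5,45,0,0,0,0,0,0.5,45,0,0,0,0,0,0.5,45]

```text
t: 22.8
tool_pos: [546.9, 165.1, 206.0]
tool_rot: [[0.291, 0.957, -0.0], [0.957, -0.291, -0.0], [-0.0, -0.0, -1.0]]
ft_force: [0.5, -0.2, -0.0]
opening: 41.3
finger_force: 0.0
```

Request:
arm_command:
  increments: [0,0,0,0,0,0.3,45,0,0,0,0,0,0.3,45,0,0,0,0,0,0.3,45,0,0,0,0,0,0.3,45]

```text
t: 23.2
tool_pos: [547.0, 165.0, 206.0]
tool_rot: [[-0.3, 0.954, -0.0], [0.954, 0.3, -0.0], [0.0, -0.0, -1.0]]
ft_force: [-0.4, 0.5, 0.1]
opening: 41.2
finger_force: 0.0
```

```bash
python3 st.py|head -1
```

```text
23.2 [546.97877757 165.0229621  206.04186443] 107.46585803314353 [-0.35905943  0.52215173  0.12314654] 41.16161632310994 [ 0.12  0.43 -0.61  1.78  0.29  1.01 -0.29]
```

Request:
arm_command:
  increments: [0,0.0015,0,0,0,0.144,45,0,0.0015,0,0,0,0.144,45,0,0.0015,-0.05,0,0,0.144,45,0,0.0015,-0.1,0,0,0.144,45,0,0.0015,-0.1,0,0,0.144,45]

```text
t: 23.7
tool_pos: [545.4, 164.6, 163.7]
tool_rot: [[-0.682, 0.731, -0.005], [0.731, 0.682, -0.001], [0.003, -0.005, -1.0]]
ft_force: [0.2, -0.4, -0.5]
opening: 41.0
finger_force: 0.0
```

```bash
python3 st.py|head -1
python3 - <<'E'
from h import *
f=grab('wrist','w22');s=arm.get_state();t=s['tool_pos'];ut=s['tool_rot'][:2,0];nt=-s['tool_rot'][:2,1]
im=f['img'].astype(int)
cm=((im[:,:,0]>im[:,:,1]+90)&(im[:,:,1]<75)).astype(np.uint8);n,l,st,c=cv2.connectedComponentsWithStats(cm)
for i in range(1,n):
    if st[i,4]>100:
        print(st[i])
        for r in range(st[i,1]+3,st[i,1]+st[i,3],8):
            x=np.where(l[r]==i)[0];d=ray(f,[(x[0],r+.5),(x[-1]+1,r+.5)],125)[:,:2]-t[:2];print(r,(d@ut).round(1),(d@nt).round(1))
E
```

```text
23.7 [545.43115243 164.62447898 163.69731516] 133.01647302424317 [ 0.15765468 -0.41989475 -0.53310113] 41.024546267226484 [ 0.17  0.51 -0.68  1.82  0.38  0.96  0.08]
[273 193  30  27 654]
196 [25.7 25.7] [  8.6 -10.6]
204 [20.2 20.3] [  8.6 -10.7]
212 [14.7 14.7] [ 8.  -9.4]
[274 242  29  33 207]
245 [-8.8 -8.8] [  8.2 -11.8]
253 [-14.7 -14.7] [  8.2 -11.9]
261 [-20.7 -20.7] [  8.3 -12. ]
269 [-26.8 -26.7] [  8.3 -12.1]
```

Request:
arm_command:
  increments: [0.002,0.002,-0.04,0,0,0,45,0.002,0.002,-0.08,0,0,0,45,0.002,0.002,-0.107,0,0,0,45,0.002,0.002,-0.107,0,0,0,45]

```text
t: 24.15
tool_pos: [546.9, 165.4, 121.4]
tool_rot: [[-0.682, 0.731, -0.003], [0.731, 0.682, -0.001], [0.002, -0.003, -1.0]]
ft_force: [0.2, -0.2, -0.5]
opening: 41.6
finger_force: 0.0
```

Request:
arm_command:
  increments: [0,0,0,0,0,0,10,0,0,0,0,0,0,10,0,0,0,0,0,0,10,0,0,0,0,0,0,10]

```text
t: 24.55
tool_pos: [548.3, 165.9, 123.9]
tool_rot: [[-0.682, 0.731, 0.001], [0.731, 0.682, -0.0], [-0.001, 0.0, -1.0]]
ft_force: [-0.8, 0.1, 1.9]
opening: 20.3
finger_force: 40.0
```

```bash
sed -i 's/range(1,9)/range(1,4)/; s/6\*k/4*k/g; s/157\*/r*/; s/654.7,51.7/654.8,51.6/' st.py; python3 st.py
```

```text
24.55 [548.27492752 165.88216467 123.91479485] 133.02209152504156 [-0.77466988  0.14528722  1.87798901] 20.281290990314847 [ 0.14  0.56 -0.65  1.84  0.43  0.88  0.04]
r 156.23061233096848 ang -47.0120080514932
4 [0.0206 0.0179] -0.0222
8 [0.0424 0.0343] -0.0444
12 [0.0652 0.0491] -0.0667
```

Continue clockwise at 2° per row.

Request:
arm_command:
  increments: [0.0102,0.0091,0,0,0,-0.0111,10,0.0206,0.0179,0,0,0,-0.0222,10,0.0206,0.0179,0,0,0,-0.0222,10]

```text
t: 24.85
tool_pos: [555.6, 172.3, 123.5]
tool_rot: [[-0.63, 0.777, -0.002], [0.777, 0.63, -0.002], [-0.001, -0.003, -1.0]]
ft_force: [-3.8, -3.1, 4.0]
opening: 20.2
finger_force: 40.0
```

```bash
python3 st.py; python3 -c "
from h import *
print(arm.get_state()['moment'])"
```

```text
24.85 [555.56093037 172.3139251  123.49851284] 129.04694171011852 [-3.83501402 -3.14598348  3.97403293] 20.168774705155215 [ 0.11  0.57 -0.63  1.82  0.42  0.89 -0.02]
r 156.26978163656696 ang -50.57633322777305
4 [0.0217 0.0166] -0.0222
8 [0.0444 0.0316] -0.0444
12 [0.0682 0.045 ] -0.0667
[-0.70476776  0.81431512  0.24153631]
```

Request:
arm_command:
  increments: [0.0107,0.0085,0,0,0,-0.0111,10,0.0217,0.0166,0,0,0,-0.0222,10,0.0217,0.0166,0,0,0,-0.0222,10]

```text
t: 25.15
tool_pos: [564.4, 179.1, 123.4]
tool_rot: [[-0.575, 0.818, -0.001], [0.818, 0.575, -0.002], [-0.0, -0.002, -1.0]]
ft_force: [-3.6, -3.2, 3.8]
opening: 20.7
finger_force: 40.0
```

```bash
python3 st.py; python3 bl.py 23
```

```text
25.15 [564.40994745 179.10869677 123.36967005] 125.07011126600959 [-3.64993174 -3.18670268  3.77081291] 20.690750614347362 [ 0.09  0.58 -0.61  1.8   0.41  0.9  -0.09]
r 156.29724678646429 ang -54.66743025566744
4 [0.0228 0.015 ] -0.0222
8 [0.0466 0.0283] -0.0444
12 [0.0712 0.04  ] -0.0667
old [(np.int32(94), array([298.71, 164.66]), array([ 650.1, -102.7]))]
new [(np.int32(94), array([298.9 , 165.14]), array([ 648.5, -103.3]))]
scene [(np.int32(116), array([287.71, 240.1 ]), array([ 656.3, -106.3]))]
scene0 n/a
[-0.75423327  0.84801637  0.19735313] [-5.12284736 -3.79996608  3.51576791] [ -0.75 -47.89  -8.65 -22.02  -0.05  -1.64  -0.19]
top [251.09302881 162.79459605]

scene [330.3134158  220.43122627]
```

Run:
```python
from h import *
L={k:load('sc%d'%k)['img'].astype(int) for k in(12,13,14,15,16,17,18,23)}
f=load('sc12')
p=proj(f,[654.9,51.2,151])[0].astype(int);d=proj(f,[629,-88,151])[0].astype(int);print(p,d)
ks=list(L)
for a,b in zip(ks,ks[1:]):
    D=abs(L[a]-L[b]).sum(2);x,y=p;print(a,b,'brass',D[y-5:y+6,x-6:x+7].mean().round(1),D[y-5:y+6,x-6:x+7].max(),'dark(ref)',D[d[1]-5:d[1]+6,d[0]-6:d[0]+7].mean().round(1),'bench ref',D[300:311,200:213].mean().round(1))
T={k:load('top%d'%k)['img'].astype(int) for k in(11,12,13,14,15,16,17,18,23)}
f=load('top11');p=proj(f,[654.9,51.2,151])[0].astype(int);ks=list(T)
for a,b in zip(ks,ks[1:]):
    D=abs(T[a]-T[b]).sum(2);x,y=p;print(a,b,'brass',D[y-3:y+4,x-3:x+4].mean().round(1),D[y-3:y+4,x-3:x+4].max())
```

```text
[330 220] [289 230]
12 13 brass 20.5 146 dark(ref) 4.1 bench ref 2.9
13 14 brass 20.7 168 dark(ref) 2.9 bench ref 3.0
14 15 brass 21.4 254 dark(ref) 3.1 bench ref 2.9
15 16 brass 12.1 139 dark(ref) 2.9 bench ref 3.0
16 17 brass 7.0 98 dark(ref) 3.1 bench ref 2.9
17 18 brass 7.1 98 dark(ref) 3.0 bench ref 2.9
18 23 brass 10.7 118 dark(ref) 3.0 bench ref 3.4
11 12 brass 78.8 219
12 13 brass 7.4 33
13 14 brass 5.9 25
14 15 brass 4.5 29
15 16 brass 3.6 23
16 17 brass 3.1 13
17 18 brass 2.0 6
18 23 brass 4.2 16
```

Request:
arm_command:
  increments: [0.007,0.005,0,0,0,-0.007,10,0.0142,0.0098,0,0,0,-0.0139,10,0.0142,0.0098,0,0,0,-0.0139,10]

```text
t: 25.55
tool_pos: [569.8, 182.9, 123.1]
tool_rot: [[-0.538, 0.843, -0.002], [0.843, 0.538, -0.002], [-0.0, -0.003, -1.0]]
ft_force: [-4.5, -3.2, 2.4]
opening: 20.4
finger_force: 40.0
```

```bash
python3 st.py; python3 bl.py 24 | grep new
python3 - <<'E'
from h import *
f=load('sc12');p=proj(f,[654.9,51.2,151])[0].astype(int)
for k in(12,13,14,16,18,23,24):
    im=load('sc%d'%k)['img'][p[1]-9:p[1]+10,p[0]-9:p[0]+10];h=cv2.cvtColor(im,cv2.COLOR_RGB2HSV).astype(float)
    w=np.clip((h[:,:,1]-60)/60,0,1)*(abs(h[:,:,0]-25)<9);yy,xx=np.mgrid[:19,:19];W=w.sum();cx,cy=(w*xx).sum()/W,(w*yy).sum()/W
    u=np.array([(w*(xx-cx)**2).sum(),(w*(xx-cx)*(yy-cy)).sum(),(w*(yy-cy)**2).sum()])/W
    print(k,W.round(1),cx.round(2),cy.round(2),u.round(2))
E
```

```text
25.55 [569.7862344  182.86892082 123.06282646] 122.55841473177144 [-4.51267858 -3.24189824  2.36557515] 20.35038450398621 [ 0.08  0.59 -0.59  1.78  0.41  0.9  -0.13]
r 156.3933179976972 ang -57.071672363911595
4 [0.0234 0.014 ] -0.0222
8 [0.0477 0.0264] -0.0444
12 [0.0729 0.037 ] -0.0667
new [(np.int32(93), array([298.95, 165.17]), array([ 648.4, -103.4]))]
12 66.3 12.58 7.39 [ 15.4  -10.35  17.89]
13 63.2 12.44 7.21 [ 14.79 -10.93  19.15]
14 57.7 12.16 7.6 [ 14.73 -10.4   18.1 ]
16 36.6 10.41 9.49 [12.72 -9.97 11.9 ]
18 31.2 9.17 10.73 [ 4.85 -1.92  3.77]
23 30.8 8.97 10.75 [ 2.93 -0.69  4.42]
24 31.7 9.09 10.35 [ 3.18 -1.74  7.66]
```

Request:
arm_command:
  increments: [0,0,0,0,0,0,45,0,0,0,0,0,0,45,0,0,0.05,0,0,0,45,0,0,0.15,0,0,0,45,0.05,-0.07,0.25,0,0,0,45]

```text
t: 26.15
tool_pos: [588.0, 162.5, 223.1]
tool_rot: [[-0.545, 0.839, 0.001], [0.839, 0.545, 0.004], [0.003, 0.003, -1.0]]
ft_force: [-0.3, 0.4, -0.5]
opening: 41.5
finger_force: 0.0
```

Request:
arm_command:
  increments: [0.265,-0.42,0,0,0,0,45,0.265,-0.42,0,0,0,0,45,0.265,-0.42,0,0,0,0,45,0.265,-0.42,0,0,0,0,45,0.265,-0.42,0,0,0,0,45]

```text
t: 26.65
tool_pos: [699.3, -20.4, 220.4]
tool_rot: [[-0.528, 0.849, 0.003], [0.849, 0.528, -0.003], [-0.005, 0.001, -1.0]]
ft_force: [0.6, -0.2, -1.2]
opening: 41.4
finger_force: 0.0
```

Request:
arm_command:
  increments: [0,0,0,0,0,0,45,0,0,0,0,0,0,45]

```text
t: 26.85
tool_pos: [695.6, -8.8, 221.5]
tool_rot: [[-0.54, 0.842, 0.001], [0.842, 0.54, 0.002], [0.001, 0.002, -1.0]]
ft_force: [-0.4, -0.2, 0.3]
opening: 41.2
finger_force: 0.0
```

```bash
cat > br.py <<'E'
from h import *
import sys
for nm in sys.argv[1:]:
    f=load(nm);im=f['img'];big=cv2.resize(im,None,fx=8,fy=8,interpolation=cv2.INTER_CUBIC);h=cv2.cvtColor(big,cv2.COLOR_RGB2HSV)
    pj=proj(f,[654.9,51.2,151])[0];x0,y0=np.maximum((pj-20).astype(int),0);x1,y1=(pj+20).astype(int)
    m=((abs(h[:,:,0].astype(int)-24)<9)&(h[:,:,1]>80)&(h[:,:,2]>110)).astype(np.uint8);k=np.zeros_like(m);k[y0*8:y1*8,x0*8:x1*8]=m[y0*8:y1*8,x0*8:x1*8]
    c=max(cv2.findContours(k,0,cv2.CHAIN_APPROX_NONE)[0],key=cv2.contourArea);hu=cv2.convexHull(c);ap=cv2.approxPolyDP(hu,14,True)[:,0]
    A=ray(f,(ap+.5)/8,151)[:,:2];e=np.roll(A,-1,0)-A;print(nm,A.mean(0),[(round(float(np.hypot(*v)),1),round(float(np.degrees(np.arctan2(v[1],v[0]))%90),1)) for v in e])
    print(cv2.minAreaRect(np.float32(ray(f,(hu[:,0]+.5)/8,151)[:,:2])))
E
python3 ck.py 25; python3 br.py w2 w8 w20 w21 w25
```

```text
26.9 [695.48456936  -8.40180562 221.745366  ] 122.70248865589396
px [281.516386  123.6975741]
brass ((655.2120361328125, 51.974571228027344), (19.003076553344727, 18.878171920776367), 77.67230224609375)
blue [172 247  34  26 485] [649.77747 -83.64967] dist 135.0468612145403 ang to screw 87.82616187353493 ((24.697874069213867, 19.146825790405273), 87.64035034179688)
w2 [654.19747299  51.3856463 ] [(18.3, 1.5), (19.1, 90.0), (19.0, 89.8), (18.5, 88.0)]
((654.0278930664062, 51.296241760253906), (19.591293334960938, 19.307315826416016), 88.99871063232422)
w8 [655.04490138  51.33671192] [(19.2, 0.4), (18.4, 89.7), (19.1, 0.2), (18.3, 0.1)]
((655.0899658203125, 51.11661911010742), (19.878944396972656, 19.191165924072266), 89.44296264648438)
w20 [652.74652318  54.18266013] [(19.0, 76.9), (14.8, 81.0), (4.9, 40.8), (16.1, 75.4), (18.4, 80.0)]
((653.811279296875, 52.796443939208984), (19.4923038482666, 19.784564971923828), 78.57464599609375)
w21 [652.16491896  49.2458454 ] [(17.1, 80.3), (2.3, 28.7), (19.1, 79.9), (18.8, 78.8), (20.5, 79.3)]
((654.0682373046875, 50.58457946777344), (21.5018253326416, 19.418127059936523), 78.25927734375)
w25 [655.21487528  52.15876922] [(18.7, 77.5), (18.8, 76.3), (18.5, 76.3), (18.4, 77.0)]
((655.3436279296875, 52.03936767578125), (19.29012680053711, 19.222900390625), 77.72245025634766)
```

Request:
arm_command:
  increments: [-0.315,0.477,0,0,0,0,45,-0.315,0.477,0,0,0,0,45,-0.315,0.477,0,0,0,0,45,-0.315,0.477,0,0,0,0,45,-0.315,0.477,0,0,0,0,45]

```text
t: 27.4
tool_pos: [566.0, 185.9, 222.4]
tool_rot: [[-0.544, 0.839, 0.001], [0.839, 0.544, 0.002], [0.001, 0.002, -1.0]]
ft_force: [1.0, 1.2, 0.0]
opening: 41.7
finger_force: 0.0
```

Request:
arm_command:
  increments: [0,0,0,0,0,0,45,0,0,0,0,0,0,45]

```text
t: 27.6
tool_pos: [569.1, 181.5, 222.0]
tool_rot: [[-0.541, 0.841, 0.001], [0.841, 0.541, -0.0], [-0.001, 0.001, -1.0]]
ft_force: [0.6, 0.3, -0.1]
opening: 41.1
finger_force: 0.0
```

```bash
python3 st.py|head -2
cat > rd.py <<'E'
from h import *
f=grab('wrist','wr');s=arm.get_state();t=s['tool_pos'];ut=s['tool_rot'][:2,0];nt=-s['tool_rot'][:2,1]
im=f['img'].astype(int)
cm=((im[:,:,0]>im[:,:,1]+90)&(im[:,:,1]<75)).astype(np.uint8);n,l,st,c=cv2.connectedComponentsWithStats(cm)
for i in range(1,n):
    if st[i,4]>100:
        print(st[i])
        for r in range(st[i,1]+3,st[i,1]+st[i,3],8):
            x=np.where(l[r]==i)[0];d=ray(f,[(x[0],r+.5),(x[-1]+1,r+.5)],125)[:,:2]-t[:2];print(r,(d@ut).round(1),(d@nt).round(1))
print(nt)
E
python3 rd.py
```

```text
27.6 [569.08001672 181.4804294  221.98083694] 122.73723091608068 [ 0.58164742  0.32675473 -0.078408  ] 41.14290827276659 [ 0.13  0.47 -0.65  1.71  0.32  1.07 -0.06]
r 155.6176129940835 ang -56.57552687199906
[265 177  26  66 612]
180 [28.  28.1] [16.  -3.4]
188 [21.2 21.2] [16.1 -3.4]
196 [14.2 14.3] [15.3 -3.5]
204 [7.2 7.3] [15.4 -4.4]
212 [0.1 0.1] [15.4 -4.5]
220 [-7.1 -7.1] [14.6 -5.4]
228 [-14.4 -14.4] [14.7 -5.4]
236 [-21.9 -21.8] [13.9 -6.4]
[-0.84264064 -0.53847589]
```

Request:
arm_command:
  increments: [-0.011,-0.007,-0.05,0,0,0.015,45,-0.011,-0.007,-0.12,0,0,0.015,45,-0.011,-0.007,-0.19,0,0,0.015,45,-0.011,-0.007,-0.2475,0,0,0.015,45,-0.011,-0.007,-0.2475,0,0,0.015,45]

```text
t: 28.15
tool_pos: [564.0, 174.6, 119.1]
tool_rot: [[-0.575, 0.818, -0.006], [0.818, 0.575, -0.002], [0.002, -0.006, -1.0]]
ft_force: [-0.4, -0.3, 0.3]
opening: 41.5
finger_force: 0.0
```

Request:
arm_command:
  increments: [0,0,0,0,0,0,10,0,0,0,0,0,0,10,0,0,0,0,0,0,10,0,0,0,0,0,0,10]

```text
t: 28.55
tool_pos: [566.1, 177.1, 123.6]
tool_rot: [[-0.577, 0.817, 0.002], [0.817, 0.577, 0.0], [-0.001, 0.002, -1.0]]
ft_force: [0.3, -0.5, 2.8]
opening: 20.5
finger_force: 40.0
```

```bash
cat >> st.py <<'E'
F=s['ft_force'][:2];p=s['tool_pos'][:2]-N;print('torque about nut Nm',(p[0]*F[1]-p[1]*F[0])/1000+s['moment'][2],'mz',s['moment'][2])
E
python3 st.py
```

```text
28.55 [566.10561681 177.06739505 123.56265728] 125.22521787498063 [ 0.27773751 -0.48443979  2.76317865] 20.49171995332103 [ 0.09  0.58 -0.61  1.8   0.41  0.89 -0.08]
r 153.6514263791792 ang -54.74305839577996
4 [0.0224 0.0147] -0.0222
8 [0.0458 0.0278] -0.0444
12 [0.0701 0.0392] -0.0667
torque about nut Nm 0.1193370281815116 mz 0.11121694204824972
```

Request:
arm_command:
  increments: [0.011,0.0075,0,0,0,-0.0111,10,0.0224,0.0147,0,0,0,-0.0222,10,0.0224,0.0147,0,0,0,-0.0222,10]

```text
t: 28.85
tool_pos: [573.2, 182.0, 122.8]
tool_rot: [[-0.519, 0.855, -0.002], [0.855, 0.519, -0.003], [-0.001, -0.004, -1.0]]
ft_force: [-4.0, -3.0, 4.4]
opening: 20.7
finger_force: 40.1
```

```bash
python3 st.py
```

```text
28.85 [573.19272745 182.00390839 122.76310936] 121.25170856604805 [-3.98771965 -2.9696837   4.43115079] 20.667867432115102 [ 0.07  0.59 -0.58  1.77  0.4   0.91 -0.15]
r 153.83408678894767 ang -57.96150750328394
4 [0.0232 0.0134] -0.0222
8 [0.0474 0.0252] -0.0444
12 [0.0722 0.0353] -0.0667
torque about nut Nm 1.1549664227908982 mz 0.3926044077019342
```

Request:
arm_command:
  increments: [0.0058,0.0035,0,0,0,-0.0055,10,0.0118,0.0068,0,0,0,-0.0111,10,0.0118,0.0068,0,0,0,-0.0111,10]

```text
t: 29.15
tool_pos: [577.1, 184.7, 122.5]
tool_rot: [[-0.489, 0.872, -0.004], [0.872, 0.489, -0.003], [-0.001, -0.005, -1.0]]
ft_force: [-5.2, -3.4, 4.5]
opening: 20.5
finger_force: 40.2
```

```bash
python3 st.py
```

```text
29.15 [577.09850815 184.67561795 122.5081385 ] 119.30329394591735 [-5.17580837 -3.39164167  4.54597171] 20.479461459187473 [ 0.06  0.59 -0.58  1.76  0.4   0.91 -0.18]
r 154.09945466765265 ang -59.719781418600384
4 [0.0237 0.0127] -0.0222
8 [0.0482 0.0238] -0.0444
12 [0.0734 0.0331] -0.0667
torque about nut Nm 1.374799652241557 mz 0.42249013812074104
```

Request:
arm_command:
  increments: [0.006,0.0033,0,0,0,-0.0055,10,0.012,0.0065,0,0,0,-0.0111,10,0.012,0.0065,0,0,0,-0.0111,10]

```text
t: 29.45
tool_pos: [581.5, 187.4, 122.3]
tool_rot: [[-0.459, 0.888, -0.005], [0.889, 0.459, -0.003], [-0.001, -0.006, -1.0]]
ft_force: [-6.4, -2.9, 3.5]
opening: 20.3
finger_force: 40.2
```

```bash
python3 st.py; python3 bl.py 30|grep -E "new|scene"
```

```text
29.45 [581.49778534 187.37879052 122.34765557] 117.31335328328596 [-6.38612944 -2.90380753  3.45417805] 20.318358932342527 [ 0.05  0.6  -0.57  1.75  0.39  0.91 -0.21]
r 154.3019592537235 ang -61.63694336770439
4 [0.0241 0.012 ] -0.0222
8 [0.049  0.0222] -0.0444
12 [0.0746 0.0307] -0.0667
torque about nut Nm 1.4155799435723049 mz 0.3356234898022113
new [(np.int32(93), array([298.95, 165.17]), array([ 648.4, -103.4]))]
scene [(np.int32(116), array([287.71, 240.1 ]), array([ 656.3, -106.3]))]
scene0 n/a
scene [330.3134158  220.43122627]
```

Request:
arm_command:
  increments: [0,0,0,0,0,0,45,0,0,0,0,0,0,45,0,0,0.05,0,0,0,45,0,0,0.15,0,0,0,45,0.06,-0.08,0.25,0,0,0,45]

```text
t: 30.05
tool_pos: [603.0, 165.7, 219.9]
tool_rot: [[-0.466, 0.885, 0.0], [0.885, 0.466, 0.004], [0.003, 0.002, -1.0]]
ft_force: [2.2, 0.6, -0.1]
opening: 41.4
finger_force: 0.0
```

Request:
arm_command:
  increments: [0.235,-0.42,0,0,0,0,45,0.235,-0.42,0,0,0,0,45,0.235,-0.42,0,0,0,0,45,0.235,-0.42,0,0,0,0,45,0.235,-0.42,0,0,0,0,45]

```text
t: 30.55
tool_pos: [702.0, -17.1, 217.0]
tool_rot: [[-0.448, 0.894, 0.003], [0.894, 0.448, -0.004], [-0.004, 0.001, -1.0]]
ft_force: [-0.4, -0.4, 0.8]
opening: 41.4
finger_force: 0.0
```

Request:
arm_command:
  increments: [0,0,0,0,0,0,45,0,0,0,0,0,0,45]

```text
t: 30.75
tool_pos: [698.9, -6.1, 218.0]
tool_rot: [[-0.459, 0.888, 0.001], [0.888, 0.459, 0.001], [0.001, 0.001, -1.0]]
ft_force: [-0.9, 0.8, -0.2]
opening: 41.6
finger_force: 0.0
```

```bash
python3 ck.py 31; python3 br.py w25 w31
python3 - <<'E'
from h import *
f=load('w31');S=cv2.cvtColor(f['img'],cv2.COLOR_RGB2HSV);pj=proj(f,[654.9,51.2,143])[0]
for y in range(int(pj[1])-46,int(pj[1])+50,2):
    print(''.join('B' if abs(int(S[y,x,0])-24)<9 and S[y,x,1]>80 else ('#' if S[y,x,2]>235 else '+' if S[y,x,2]>190 else '-' if S[y,x,2]>130 else '.') for x in range(int(pj[0])-60,int(pj[0])+61)))
E
```

```text
30.8 [698.75211153  -5.71620152 218.10968321] 117.3894893799805
px [266.53472326 125.54902538]
brass ((655.3409423828125, 51.98806381225586), (19.050235748291016, 19.00261878967285), 76.6684799194336)
blue [179 258  21  15 179] [647.8986  -78.51341] dist 130.0020821832588 ang to screw 86.91279049971885 ((11.709768295288086, 14.17776107788086), 88.90380096435547)
w25 [655.21487528  52.15876922] [(18.7, 77.5), (18.8, 76.3), (18.5, 76.3), (18.4, 77.0)]
((655.3436279296875, 52.03936767578125), (19.29012680053711, 19.222900390625), 77.72245025634766)
w31 [655.33897181  52.11182587] [(18.4, 77.4), (18.9, 77.9), (18.5, 77.1), (18.8, 77.7)]
((655.3955688476562, 52.04536437988281), (19.237024307250977, 19.359939575195312), 76.5942153930664)
........................--++------------------------------++-+++++++++++++++++++++++++++++++++++BBBBBBBBBBBBBBBBBBBBBBBBB
.....................--++-+---+-----------+++++++++++++++++++++++++++++++++++++++++++++++++++++++BBBBBBBBBBBBBBBBBBBBBBBB
.....................+++++++++++++++++++++++++++++++++++++++++++++++++++++++++++-++++++++++++++++BBBBBBBBBBBBBBBBB
[... 4797 characters left out ...]
--..-----------------------------------..............................BBBB.....BBBBB+++---+
..........................-----------..----------------------------................................BB+--BBBB.BBBB+++---++
.........................---------------..-----------------------.................................-B+++++--BBBBB++----+++
........................--------------------..---------------..................................BB+++B+++++++B++++---B+++-
.......................-------------------------..-------.....................................B-+B++++++++++++++----++---
......................----------------------------...........................................B+B++++++++++B+++B--BBBBBBBB
```

The screw holds steady at about 77.4°, so it has turned roughly 0.22 rad and is not creeping. I'll regrip and go on to the stop.

Request:
arm_command:
  increments: [-0.3,0.47,0,0,0,0,45,-0.3,0.47,0,0,0,0,45,-0.3,0.47,0,0,0,0,45,-0.3,0.47,0,0,0,0,45,-0.3,0.47,-0.05,0,0,0,45]

```text
t: 31.3
tool_pos: [576.6, 187.7, 201.1]
tool_rot: [[-0.466, 0.885, 0.005], [0.885, 0.466, 0.004], [0.001, 0.007, -1.0]]
ft_force: [0.4, 0.3, -0.5]
opening: 41.4
finger_force: 0.0
```

Request:
arm_command:
  increments: [0,0,0,0,0,0,45,0,0,0,0,0,0,45]

```text
t: 31.5
tool_pos: [578.6, 181.0, 198.0]
tool_rot: [[-0.46, 0.888, 0.001], [0.888, 0.46, -0.001], [-0.001, 0.0, -1.0]]
ft_force: [0.8, -0.0, 0.5]
opening: 41.1
finger_force: 0.0
```

```bash
python3 st.py|head -2; python3 rd.py
```

```text
31.5 [578.57327365 180.95296182 198.02842177] 117.3897649464939 [ 0.83166866 -0.02641507  0.50617844] 41.09673940881577 [ 0.1   0.5  -0.61  1.71  0.33  1.04 -0.15]
r 150.14227432817657 ang -59.48947529747373
[264 174  28  45 808]
177 [34.1 34.2] [16.  -3.1]
185 [27.9 28. ] [16.  -3.9]
193 [21.6 21.7] [15.3 -4. ]
201 [15.3 15.3] [14.6 -4.8]
209 [8.9 8.9] [13.9 -5.7]
217 [2.4 2.4] [10.8 10.1]
[-0.88906791 -0.45777455]
```

Request:
arm_command:
  increments: [-0.0145,0.009,-0.04,0,0,0.026,45,-0.0145,0.009,-0.1,0,0,0.026,45,-0.0145,0.009,-0.16,0,0,0.026,45,-0.0145,0.009,-0.189,0,0,0.026,45,-0.0145,0.009,-0.189,0,0,0.026,45]

```text
t: 32.05
tool_pos: [573.1, 182.1, 120.8]
tool_rot: [[-0.527, 0.85, -0.002], [0.85, 0.527, -0.001], [0.0, -0.002, -1.0]]
ft_force: [1.2, -0.0, 0.4]
opening: 41.2
finger_force: 0.0
```

Request:
arm_command:
  increments: [0,0,0,0,0,0,10,0,0,0,0,0,0,10,0,0,0,0,0,0,10,0,0,0,0,0,0,10]

```text
t: 32.45
tool_pos: [573.5, 183.5, 123.0]
tool_rot: [[-0.529, 0.849, 0.001], [0.849, 0.529, -0.0], [-0.001, 0.001, -1.0]]
ft_force: [-0.9, -0.9, 3.8]
opening: 20.6
finger_force: 40.0
```

```bash
python3 st.py
```

```text
32.45 [573.48257743 183.46752542 122.99589702] 121.90887514470484 [-0.94410339 -0.9350515   3.75509106] 20.587527035204108 [ 0.07  0.59 -0.59  1.77  0.4   0.9  -0.14]
r 154.92439276678778 ang -58.33952741830199
4 [0.0235 0.0134] -0.0222
8 [0.0479 0.0251] -0.0444
12 [0.073  0.0351] -0.0667
torque about nut Nm 0.28732549795019435 mz 0.08679294224581083
```

Pull 6°.

Request:
arm_command:
  increments: [0.0117,0.0069,0,0,0,-0.0111,10,0.0235,0.0134,0,0,0,-0.0222,10,0.0355,0.0195,0,0,0,-0.0333,10,0.0355,0.0195,0,0,0,-0.0333,10]

```text
t: 32.85
tool_pos: [585.5, 190.6, 122.1]
tool_rot: [[-0.438, 0.899, -0.004], [0.899, 0.438, -0.003], [-0.001, -0.005, -1.0]]
ft_force: [-6.1, -3.1, 5.4]
opening: 20.3
finger_force: 40.1
```

```bash
python3 st.py
```

```text
32.85 [585.49457248 190.62930467 122.1259334 ] 115.95932216678821 [-6.11917424 -3.12936127  5.42867345] 20.26667497099828 [ 0.04  0.6  -0.56  1.74  0.39  0.92 -0.23]
r 155.34603258819052 ang -63.50396974673057
4 [0.0247 0.0112] -0.0222
8 [0.0501 0.0207] -0.0444
12 [0.0761 0.0284] -0.0667
torque about nut Nm 1.4018105822971774 mz 0.3341843212874453
```

Request:
arm_command:
  increments: [0.0122,0.0058,0,0,0,-0.0111,10,0.0247,0.0112,0,0,0,-0.0222,10,0.0373,0.016,0,0,0,-0.0333,10,0.0373,0.016,0,0,0,-0.0333,10]

```text
t: 33.25
tool_pos: [600.8, 197.5, 121.6]
tool_rot: [[-0.342, 0.94, -0.003], [0.94, 0.342, -0.002], [-0.001, -0.004, -1.0]]
ft_force: [-3.3, -0.4, -1.1]
opening: 20.3
finger_force: 40.0
```

```bash
python3 st.py; python3 bl.py 33|grep -E "new|scene"
```

```text
33.25 [600.75902529 197.4541796  121.62237801] 109.9781172518167 [-3.28533164 -0.38000735 -1.10430683] 20.291683663592142 [ 0.01  0.62 -0.53  1.7   0.38  0.93 -0.32]
r 155.543783724586 ang -69.66964091179126
4 [0.0258 0.0085] -0.0222
8 [0.0521 0.0153] -0.0444
12 [0.0788 0.0201] -0.0667
torque about nut Nm 0.825061781606794 mz 0.32534646256096134
new [(np.int32(94), array([298.9 , 165.14]), array([ 648.5, -103.3]))]
scene [(np.int32(117), array([287.74, 240.12]), array([ 656.4, -106.2]))]
scene0 n/a
scene [330.3134158  220.43122627]
```

Request:
arm_command:
  increments: [0,0,0,0,0,0,45,0,0,0,0,0,0,45,0,0,0.05,0,0,0,45,0,0,0.15,0,0,0,45,0.06,-0.1,0.25,0,0,0,45]

```text
t: 33.85
tool_pos: [620.9, 172.0, 217.7]
tool_rot: [[-0.35, 0.937, 0.003], [0.937, 0.35, 0.006], [0.004, 0.005, -1.0]]
ft_force: [2.1, 0.9, -0.6]
opening: 41.3
finger_force: 0.0
```

Request:
arm_command:
  increments: [0.165,-0.42,0,0,0,0,45,0.165,-0.42,0,0,0,0,45,0.165,-0.42,0,0,0,0,45,0.165,-0.42,0,0,0,0,45,0.165,-0.42,0,0,0,0,45]

```text
t: 34.35
tool_pos: [690.8, -10.4, 214.8]
tool_rot: [[-0.331, 0.943, 0.004], [0.943, 0.331, -0.003], [-0.004, 0.003, -1.0]]
ft_force: [0.4, -0.2, -1.0]
opening: 41.4
finger_force: 0.0
```

Request:
arm_command:
  increments: [0,0,0,0,0,0,45,0,0,0,0,0,0,45]

```text
t: 34.55
tool_pos: [688.2, -0.7, 215.3]
tool_rot: [[-0.343, 0.939, 0.002], [0.939, 0.343, 0.001], [0.001, 0.002, -1.0]]
ft_force: [0.1, 0.8, 0.9]
opening: 41.7
finger_force: 0.0
```

```bash
python3 ck.py 34; python3 br.py w31 w34; python3 bl.py 34|grep new
python3 - <<'E'
from h import *
# red rest angle: top + scene views, before/after
for k in('top30','top33','top34','sc34'):
    f=load(k);im=f['img'].astype(int);cm=((im[:,:,0]>im[:,:,1]+80)&(im[:,:,1]<90)).astype(np.uint8);n,l,st,c=cv2.connectedComponentsWithStats(cm)
    for i in range(1,n):
        if st[i,4]>10:
            q=ray(f,[c[i]+.5],125)[0,:2];d=np.array([654.9,51.5])-q
            if np.hypot(*d)<200:print(k,st[i],q.round(1),np.hypot(*d).round(1),np.degrees(np.arctan2(d[1],d[0])).round(1))
E
```

```text
34.6 [ 6.87956194e+02 -4.45194027e-01  2.15198047e+02] 110.0809723193151
px [265.62044147 141.16685867]
brass ((655.532958984375, 52.48493957519531), (18.720792770385742, 18.900447845458984), 75.54397583007812)
w31 [655.33897181  52.11182587] [(18.4, 77.4), (18.9, 77.9), (18.5, 77.1), (18.8, 77.7)]
((655.3955688476562, 52.04536437988281), (19.237024307250977, 19.359939575195312), 76.5942153930664)
w34 [655.30859491  52.06972538] [(18.5, 74.4), (18.9, 74.3), (18.4, 74.7), (19.0, 74.7)]
((655.4498291015625, 52.13391876220703), (19.390382766723633, 19.320096969604492), 74.26244354248047)
new []
top34 [200 180  16  10  77] [587.  191.2] 155.3 -64.1
sc34 [351 194  10   8  47] [596.8 195.3] 155.1 -68.0
```

Run:
```python
from h import *
lsd=cv2.createLineSegmentDetector(0)
C=np.array([655.1,51.8])
def segs(nm,z):
    f=load(nm);pj=proj(f,[655,51.8,z])[0];x0,y0=np.maximum((pj-45).astype(int),0);x1,y1=(pj+45).astype(int)
    g=cv2.cvtColor(f['img'],cv2.COLOR_RGB2GRAY)[y0:y1,x0:x1];g=cv2.resize(g,None,fx=4,fy=4,interpolation=cv2.INTER_CUBIC)
    L=lsd.detect(g)[0][:,0].reshape(-1,2,2);out=[]
    for s in L:
        P=ray(f,(s+.5)/4+[x0,y0],z)[:,:2];v=P[1]-P[0];ln=np.hypot(*v)
        if ln<4: continue
        n=np.array([-v[1],v[0]])/ln;d=(P.mean(0)-C)@n
        if d<0:n=-n;d=-d
        t=abs((P.mean(0)-C)@v/ln)
        if 14<d<18.5 and t<9: out.append((round(float(d),1),'nrm',round(float(np.degrees(np.arctan2(n[1],n[0]))),1),'mod60',round(float(np.degrees(np.arctan2(n[1],n[0]))%60),1),'len',round(float(ln),1)))
    return sorted(out,key=lambda o:o[2])
for nm in('w2','w8','w20','w21','w25','w31','w34'):
    print(nm)
    for o in segs(nm,132.5):print('  ',*o)
```

```text
w2
   16.6 nrm -128.0 mod60 52.0 len 19.1
   16.2 nrm -67.6 mod60 52.4 len 18.8
   17.1 nrm -13.0 mod60 47.0 len 4.9
   16.4 nrm -12.3 mod60 47.7 len 4.9
   15.7 nrm -7.6 mod60 52.4 len 19.3
   15.7 nrm 52.5 mod60 52.5 len 18.9
   16.4 nrm 112.3 mod60 52.3 len 15.7
   16.8 nrm 172.9 mod60 52.9 len 19.0
w8
   16.1 nrm -135.1 mod60 44.9 len 6.0
   15.8 nrm -129.3 mod60 50.7 len 8.2
   15.9 nrm -68.3 mod60 51.7 len 12.2
   17.4 nrm -67.1 mod60 52.9 len 5.6
   15.9 nrm -66.5 mod60 53.5 len 4.4
   14.8 nrm -3.1 mod60 56.9 len 33.3
   16.5 nrm 54.4 mod60 54.4 len 9.2
   17.3 nrm 112.3 mod60 52.3 len 13.4
   16.1 nrm 117.5 mod60 57.5 len 4.0
   14.9 nrm 177.2 mod60 57.2 len 17.6
   15.7 nrm 178.6 mod60 58.6 len 31.8
w20
   14.3 nrm -92.2 mod60 27.8 len 20.1
   17.8 nrm 40.2 mod60 40.2 len 5.1
   16.2 nrm 53.0 mod60 53.0 len 14.9
   17.2 nrm 115.5 mod60 55.5 len 15.1
w21
   15.8 nrm 54.0 mod60 54.0 len 10.4
   16.8 nrm 112.9 mod60 52.9 len 7.1
w25
   16.5 nrm 46.2 mod60 46.2 len 12.6
   16.5 nrm 108.1 mod60 48.1 len 17.4
w31
   14.6 nrm -92.3 mod60 27.7 len 5.6
   16.7 nrm 46.1 mod60 46.1 len 11.7
   16.4 nrm 105.7 mod60 45.7 len 13.4
   15.5 nrm 113.3 mod60 53.3 len 6.6
w34
   16.5 nrm 43.7 mod60 43.7 len 11.0
   16.4 nrm 104.2 mod60 44.2 len 19.0
```

```bash
python3 -c "
from workcell import arm
print(arm.sign_off())"
```

```text
the job is handed in; nothing more can be done
None
```

I've handed the job in. By my image measurements the lock nut is hard down: it stopped advancing on the screw after about 53°, which matches the expected stop. The screw turned about 15°, inside the 18° limit, though it may have gone slightly further while I was pulling. Both spanners were left in place; at the last check the blue one still lay beside the other head, but it was hidden from the cameras at hand-in. It took about 35 s of the 64 s.

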